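Try the tool chest's folding lid stay

ROBOT

A 7-joint arm with a two-finger parallel gripper is mounted at the origin on a cart in front of the work surface, level with it; the furniture and walls round the work are solid. World frame = base frame: x ahead of the robot, y to its left, z up, the work surface at z = 0. Lengths are in mm, angles in rad, forces in N, time in s.
With the tool pointing down it reaches from about 400 to 900 mm from the base axis. Payload 5.5 kg.
Tool frame: the origin (TCP) lies at the very end of the fingers, on their centre line; the grasp point (between the pads) lies robot.grasp_offset behind it (robot.grasp_offset is the distance from the TCP to the grasp point, in mm); y points along the fingers, x is the direction in which the jaws open and shut, and the axes are right-handed (so a half turn about y gives the same grasp; the last joint's range is limited). The gripper opens to 92 mm and grips with 3 to 60 N. Pads are 19 mm wide; open, the fingers measure 130 mm over their backs; the gripper's body (75 mm by 190 mm) begins 47 mm behind the grasp point.
Start: joints at [1.51, 0.501, -0.427, 1.55, 0.221, 1.138, -0.21], TCP at [206.845, -616.21, 226.729] pointing down, gripper open.
Joint ranges: [-2.88, 2.88], [-0.31, 2.03], [-1.54, 1.56], [0.2, 2.42], [-1.41, 4.55], [0.19, 2.02], [-2.57, 2.57]. Speed limits (rad/s): [2.57, 2.57, 3.14, 3.14, 3.14, 3.14, 3.14].

INTERFACE

Orientations are given as a rotation vector (axis times angle).
In Python, from bench import robot gives the robot as it stands.
- The arm moves only by the tool move_arm, never from a script. Its argument "moves" is a list of rows, each an object of numbers: "tx", "ty", "tz": the shift along the tool's x, y, z in m; "wx", "wy", "wz": the turn, a rotation vector about the tool's x, y, z in degrees. A call has 1 to 5 rows; each row shifts and turns the pose as measured when the row begins, along the tool's axes as they then stand; what a row does not reach is not made up. A row lasts 1/8 s, in which the tool goes at most 62.5 mm and 10.7 degrees, less where a joint would pass 70% of its speed; a pose out of reach is approached as far as the arm can. A call with a gripper value outside its range is refused whole. "fingers" is the finger opening in m, from 0 to 0.0918, set as the call begins (left out, the last holds). The fingers move at their own pace and stop on an object; "newtons" is the grip in N (left out, the last holds). Time passes only in rows, so rows that do not move let the fingers close. It gives the time, the measured TCP pose, the force and the opening at its end, in the units of the state.
- robot.sense(): the state, without advancing time (a new reading comes with each control period).
- robot.grab_frame(name): name is "side" or "top" or "wrist"; returns a dict with "frame" (480x640x3 uint8, red, green, blue), "mtx" (3x3 intrinsics, pixels), "rvec" (rotation vector, rad) and "tvec" (3), from world to camera coordinates, as OpenCV has them; the wrist camera has in their place "hand_eye" (4x4, takes a point from camera to tool coordinates, whose origin is the TCP and whose axes are the tool frame's). Camera axes: x right, y down, z forward; pixel columns grow to the right and rows downward; lengths in mm; the calibration is good to about 2 mm. The wrist camera is an equidistant fisheye: a pixel r from the principal point sees the ray r / f radians off the axis. A picture is of the moment at which its call begins: read the wrist's pose just before it. There is no depth.
- robot.sign_off(): hands the job in, once; it reports no verdict.
The state is a dict: "time": time; "joint_positions": joint angles; "qd": joint speeds; "tau": joint torques, N m; "tool_pos": TCP position; "orientation": TCP orientation; "contact_force": force on the tool from outside, world axes, zero at the start; "moment": the same for the moment, N m; "opening": finger opening in mm.
Only numpy, scipy, OpenCV 4.12 (cv2) and the standard library are available. Lean on these libraries where they do the work, as an engineer would, in place of code of your own. Each camera call takes 0.05 s, during which the arm holds its last target.

TASK

Try the folding stay on the small green tool chest: raise the lid fully by its black handle until the stay locks straight, and let go so that the stay alone holds the lid up. Then press down the red sleeve at the stay's knee to break it, and get the lid down fully shut again.

Things in the scene. Friction and masses are not known exactly. Their poses are not given: they have to be found in the camera images.
- chest: Green tool chest (black mat on its lid) fixed to the bench, 160 x 200 x 112 mm high, lid shut. Origin: centre of underside; x front to hinged back, y to its left, z up. Black round handle bar in front of the lid, in its plane: 12 mm thick, 120 mm long along y, middle at x -125, y 0, z 106 mm with the lid shut; 39 mm free between bar and chest. The bar may turn in the fingers.
- knee_sleeve (a point): Middle of the red round sleeve on the stay's knee, 24 mm thick, 50 mm long along the chest's y, on the chest's left: y 116 to 166 mm in the chest's frame, this point at y 144. Lid shut: x -3, z 27 mm; stay locked: about x 0, z 135 mm. The stay is two 79 mm flat bars, the lower pivoted on the chest's side at x -60, z 82 mm. The knee folds down and back.
- lid (a joint): Lid angle, rad: 0 shut, 1.31 fully raised (stay straight, its limit). It turns about the line x 80, z 100 mm along the chest's y, 205 mm behind the handle bar; its front rises and goes back. 0.7 to 1 kg. Unless the stay is locked it falls shut by its weight, slowed by a damper to about 1 to 3 s.
- stay_knee (a joint): Knee angle, rad: 0 folded (lid shut), 2.30 straight, 2.44 at its stop: locked past straight, knee slightly up. A light spring draws it there by itself when the lid is within about 0.05 rad of fully raised and let go. Pressing the sleeve down with a few N breaks it: under 20 mm it springs back, from 40 mm down the lid sinks shut by itself.

How it is judged:
By the outcome, as a careful person would: the job done as asked, in the order asked, and still so for the second after the job is handed in, with the robot touching nothing.
It also fails if it takes over 48 s, if anything falls off the work surface, if the arm or the gripper's body presses on something with over 40 N, if the wrist force passes 120 N, or if a joint passes its speed limit or range.

## Working session

There is one attempt and no reset: what is moved stays moved. The work goes in short steps, Python scripts to look and compute and a tool call to move; the robot and the scene stay as the last step left them, time stands still between calls to the robot, and variables do not carry over. Pictures are saved under pics/ and viewed, and the job is handed in when it is done.

Besides the shell and the picture viewer there is one more tool, called as name(argument=value, ...), one argument or row to a line, values as JSON. move_arm: Moves the arm, as the interface text tells. Its arguments: {"type":"object","properties":{"moves":{"type":"array","items":{"type":"object","properties":{"tx":{"type":"number"},"ty":{"type":"number"},"tz":{"type":"number"},"wx":{"type":"number"},"wy":{"type":"number"},"wz":{"type":"number"}}}},"fingers":{"type":"number"},"newtons":{"type":"number"}},"required":["moves"]}

```bash
ls; mkdir -p pics
python3 - <<'E'
from bench import robot
import cv2,numpy as np
print(robot.grasp_offset, robot.sense())
for n in ("side","top","wrist"):
    g=robot.grab_frame(n); cv2.imwrite(f"pics/{n}0.png",g["frame"][:,:,::-1])
    print(n,[ (k,np.round(v,4).tolist()) for k,v in g.items() if k!="frame"])
E
```

```text
pics
18.8 {'time': 0.0, 'joint_positions': array([ 1.51019584,  0.50184257, -0.42682537,  1.55145919,  0.22079898,
        1.13831943, -0.21028559]), 'qd': array([ 1.96691306e-05, -2.45420296e-03, -2.51988888e-04, -1.87365211e-03,
        9.98817071e-04,  2.27947588e-03, -1.14580478e-03]), 'tau': array([ 2.03149639e-04, -5.66597664e+01, -5.81632107e+00, -2.79112780e+01,
       -6.86888164e-02,  3.06029327e-02,  2.27728833e-04]), 'tool_pos': array([ 206.56194321, -615.55170078,  225.68087524]), 'orientation': array([-1.34395574,  0.96848005, -0.9659099 ]), 'contact_force': array([-0.36829546, -0.38386171,  0.74994675]), 'moment': array([-0.00433768,  0.07886572, -0.01686417]), 'opening': 91.74862736218113}
side [('mtx', [[472.1067, 0.0, 324.596], [0.0, 472.1067, 241.1688], [0.0, 0.0, 1.0]]), ('rvec', [2.2384, -0.8376, 0.3172]), ('tvec', [-169.1578, 533.356, 455.9265])]
top [('mtx', [[484.0342, 0.0, 324.1406], [0.0, 484.0342, 230.1216], [0.0, 0.0, 1.0]]), ('rvec', [2.103, -2.1324, 0.2099]), ('tvec', [382.5577, 562.9382, 818.515])]
wrist [('mtx', [[371.6483, 0.0, 317.2111], [0.0, 371.6483, 239.4024], [0.0, 0.0, 1.0]]), ('hand_eye', [[1.0, 0.0001, 0.0001, 0.32], [-0.0001, -0.2777, 0.9607, -158.1349], [0.0001, -0.9607, -0.2777, 74.8694], [0.0, 0.0, 0.0, 1.0]])]
```

View pics/side0.png

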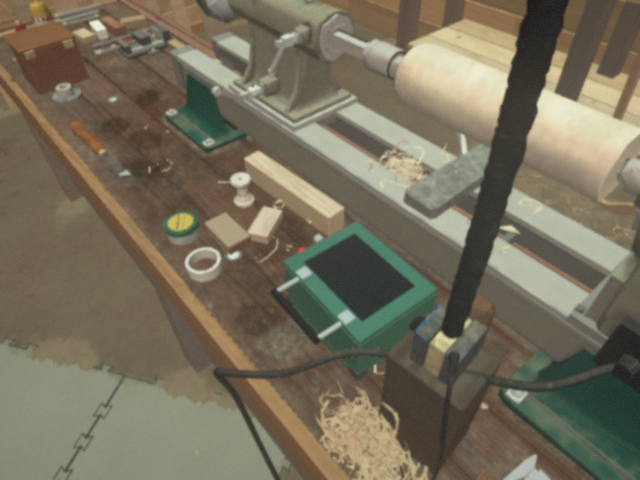

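View pics/top0.png

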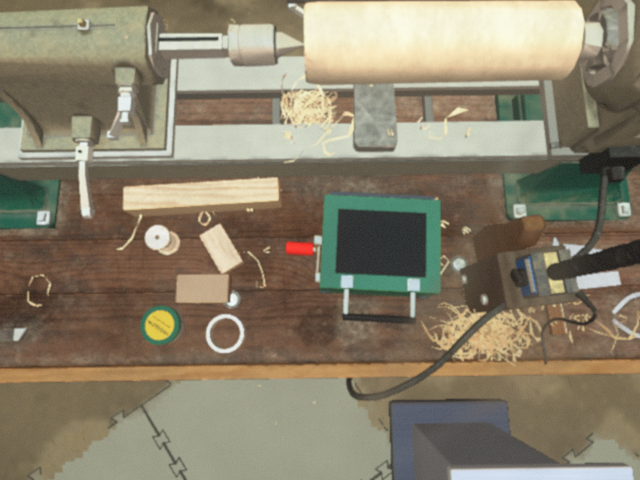

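View pics/wrist0.png

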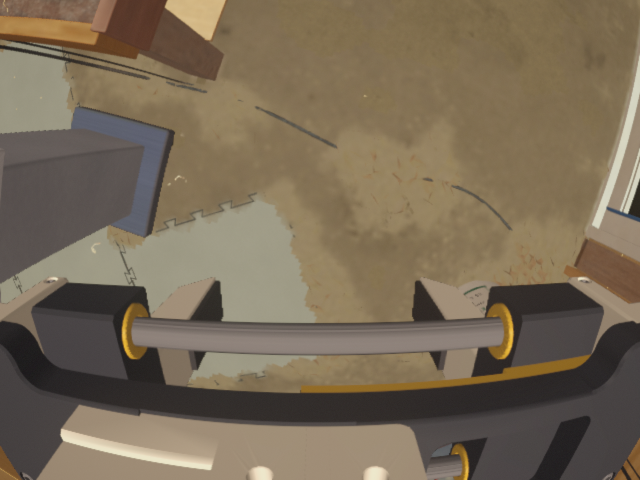

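```bash
cat > h.py <<'E'
from bench import robot
import cv2,numpy as np
from scipy.spatial.transform import Rotation as R
def P(g):
    Rm,_=cv2.Rodrigues(np.array(g["rvec"],float)); t=np.array(g["tvec"],float).reshape(3,1)
    return np.array(g["mtx"])@np.hstack([Rm,t])
def tri(g1,p1,g2,p2):
    X=cv2.triangulatePoints(P(g1),P(g2),np.array(p1,float).reshape(-1,2).T,np.array(p2,float).reshape(-1,2).T)
    return (X[:3]/X[3]).T
def plane(g,p,z):
    Rm,_=cv2.Rodrigues(np.array(g["rvec"],float)); t=np.array(g["tvec"],float).reshape(3)
    C=-Rm.T@t; out=[]
    for u in np.array(p,float).reshape(-1,2):
        d=Rm.T@np.linalg.inv(g["mtx"])@[u[0],u[1],1]; out.append(C+d*(z-C[2])/d[2])
    return np.array(out)
def proj(g,X): 
    return cv2.projectPoints(np.array(X,float).reshape(-1,3),np.array(g["rvec"],float),np.array(g["tvec"],float),np.array(g["mtx"]),None)[0].reshape(-1,2)
def show(n,name,crop=None,s=1):
    g=robot.grab_frame(n); f=g["frame"][:,:,::-1]
    if crop: x0,y0,x1,y1=crop; f=f[y0:y1,x0:x1]
    f=cv2.resize(f,None,fx=s,fy=s,interpolation=cv2.INTER_CUBIC); cv2.imwrite("pics/"+name,f); return g
E
python3 - <<'E'
from h import *
G={}
for n,c in (("top",(270,180,470,330)),("side",(250,200,450,350))):
    G[n]=show(n,n+"1.png",c,4)
    f=G[n]["frame"].astype(int); x0,y0,x1,y1=c
    hsv=cv2.cvtColor(G[n]["frame"],cv2.COLOR_RGB2HSV)
    dark=((f.max(2)<55)*255).astype(np.uint8); m=np.zeros_like(dark); m[y0:y1,x0:x1]=dark[y0:y1,x0:x1]
    cs,_=cv2.findContours(m,cv2.RETR_EXTERNAL,cv2.CHAIN_APPROX_NONE)
    for k in sorted(cs,key=cv2.contourArea)[-4:]:
        q=cv2.approxPolyDP(k,0.04*cv2.arcLength(k,True),True).reshape(-1,2)
        print(n,cv2.contourArea(k),q.tolist(),np.round(cv2.boxPoints(cv2.minAreaRect(k)),1).tolist())
    red=((f[...,0]>150)&(f[...,1]<70)&(f[...,2]<70))
    ys,xs=np.nonzero(red); print("red",len(xs),xs.mean() if len(xs) else 0,ys.mean() if len(xs) else 0,xs.min(),xs.max(),ys.min(),ys.max())
E
```

```text
top 0.0 [[400, 321]] [[400.0, 321.0], [400.0, 321.0], [400.0, 321.0], [400.0, 321.0]]
top 0.5 [[397, 320], [396, 321], [395, 321], [397, 321]] [[395.0, 320.0], [397.0, 320.0], [397.0, 321.0], [395.0, 321.0]]
top 199.0 [[344, 318], [406, 317]] [[343.8999938964844, 319.1000061035156], [344.20001220703125, 313.29998779296875], [406.0, 316.5], [405.70001220703125, 322.3999938964844]]
top 5084.0 [[340, 211], [337, 271], [423, 274], [424, 214]] [[336.0, 271.5], [338.79998779296875, 209.89999389648438], [426.6000061035156, 213.89999389648438], [423.70001220703125, 275.5]]
red 338 299.11242603550295 247.9792899408284 286 313 241 255
side 24.5 [[417, 320], [416, 323], [415, 321], [411, 325], [411, 328], [413, 329], [415, 325], [417, 325]] [[409.5, 326.5], [416.5, 319.5], [419.5, 322.5], [412.5, 329.5]]
side 119.5 [[449, 300], [442, 327], [448, 335]] [[442.0, 300.0], [449.0, 300.0], [449.0, 335.0], [442.0, 335.0]]
side 260.5 [[273, 291], [317, 342]] [[271.1000061035156, 292.70001220703125], [276.1000061035156, 288.20001220703125], [320.6000061035156, 338.79998779296875], [315.5, 343.29998779296875]]
side 1207.0 [[376, 260], [363, 316], [406, 288]] [[332.3999938964844, 275.1000061035156], [378.1000061035156, 244.60000610351562], [407.20001220703125, 288.20001220703125], [361.5, 318.70001220703125]]
red 1 301.0 247.0 301 301 247 247
```

View pics/top1.png

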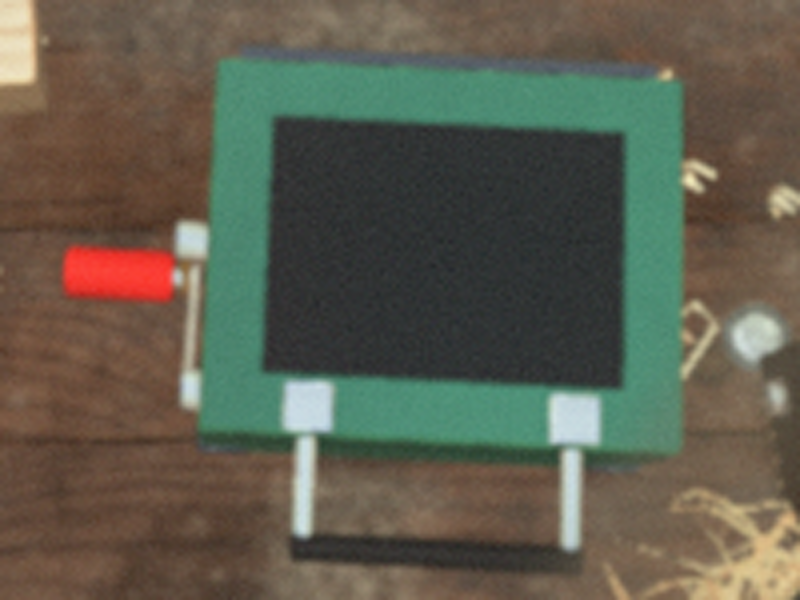

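View pics/side1.png

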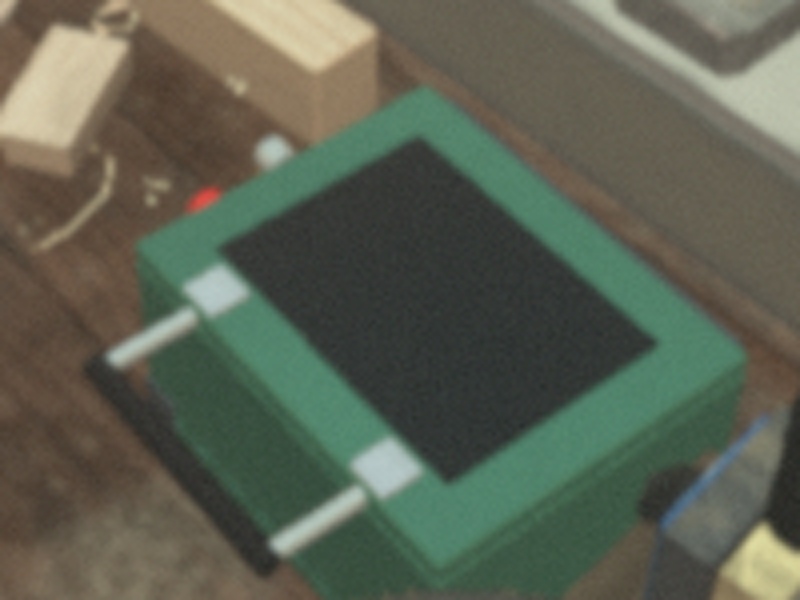

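Run:
```python
from h import *
g1=robot.grab_frame("top"); g2=robot.grab_frame("side")
t=np.array([(275,117),(624,133),(622,387),(264,371),(291,549),(581,560),(218,58),(682,82),(682,452),(200,432)])/4+[270,180]
s=np.array([(420,138),(655,343),(447,482),(220,247),(97,366),(265,568),(425,88),(745,352),(440,570),(140,245)])/4+[250,200]
X=tri(g1,t,g2,s); np.set_printoptions(suppress=True,precision=1)
print(X)
print(np.abs(proj(g1,X)-t).max(1),np.abs(proj(g2,X)-s).max(1))
print("plane112",plane(g1,t[6:],112))
# fit chest pose from lid-corners + handle ends
M=np.array([(-125,60,106),(-125,-60,106),(80,100,112),(80,-100,112),(-80,-100,112),(-80,100,112)],float)
O=X[4:]
mc,oc=M.mean(0),O.mean(0); H=(M-mc)[:,:2].T@(O-oc)[:,:2]
yaw=np.arctan2(H[0,1]-H[1,0],H[0,0]+H[1,1]); Rz=R.from_euler('z',yaw).as_matrix()
tt=oc-Rz@mc; print("yaw",yaw,"t",tt); print((M@Rz.T+tt-O))
c=lambda p:Rz@p+tt
print("sleeve shut",c([-3,144,27]),"locked",c([0,144,135]),"red ray z27",plane(g1,[[299.1,248]],37),"bar",c([-125,0,106]))
print(g1["rvec"], "pole pts plane:",plane(g1,[[505,265],[500,305],[570,300],[560,250]],100))
print(robot.sense()["time"])
```

```text
[[594.2 349.  109.1]
 [583.6 201.4 112.1]
 [476.1 208.  112.3]
 [485.7 355.5 112. ]
 [413.4 345.4 102.9]
 [405.3 227.6 104.8]
 [621.1 373.3 105.6]
 [605.9 175.2 112.2]
 [449.4 183.9 109. ]
 [462.2 381.9 108.3]]
[0.3 0.1 0.1 0.7 0.9 0.3 0.  0.1 0.2 1.3] [0.4 0.1 0.2 0.8 1.1 0.4 0.  0.1 0.3 1.5]
plane112 [[619.2 373.3 112. ]
 [605.8 175.3 112. ]
 [448.8 184.8 112. ]
 [459.7 383.  112. ]]
yaw -0.06427997976742009 t [534.4 278.5  -2.9]
[[ 0.2  1.   0.3]
 [ 0.6 -0.9 -1.7]
 [-0.4 -0.1  3.6]
 [ 1.9 -1.6 -3.1]
 [-1.2 -0.   0.2]
 [-1.1  1.6  0.9]]
sleeve shut [540.7 422.4  24.1] locked [543.7 422.2 132.1] red ray z27 [[539.2 421.   37. ]] bar [409.7 286.5 103.1]
[ 2.1 -2.1  0.2] pole pts plane: [[495.   70.2 100. ]
 [428.4  84.3 100. ]
 [435.  -32.8 100. ]
 [519.3 -25.4 100. ]]
0.35
```

Run:
```python
from h import *
np.set_printoptions(suppress=True,precision=1)
print([a for a in dir(robot) if a[0]!='_'])
g1=robot.grab_frame("top"); g2=robot.grab_frame("side")
print("cable end",tri(g1,[(350,382)],g2,[(217,372)]))
# pole: side points to line in top
F1=P(g1);F2=P(g2)
a,b=np.array([560,268.]),np.array([636,260.])
for s in [(455,330),(490,200),(520,100),(540,30)]:
    best=min(((np.linalg.norm(proj(g2,tri(g1,[a+(b-a)*k],g2,[s]))-s),k) for k in np.linspace(-.3,2,200)))
    k=best[1]; print(s,best,tri(g1,[a+(b-a)*k],g2,[s]))
s=robot.sense(); Rm=R.from_rotvec(s["orientation"]).as_matrix(); print(Rm, s["time"])
for n,pt in (("top",[500,0,0]),("top",[0,0,0]),("top",[330,280,0])): print(proj(g1,[pt]))
```

```text
['IKError', 'grab_frame', 'grasp_offset', 'sense', 'sign_off']
cable end [[292.5 335.3   8.6]]
(455, 330) (np.float64(0.1722523659237031), np.float64(-0.06884422110552765)) [[470.1  62.3 257.4]]
(490, 200) (np.float64(0.02438345679373615), np.float64(1.20251256281407)) [[457.   61.2 451.6]]
(520, 100) (np.float64(8.382167132965831), np.float64(2.0)) [[454.8  64.9 534.3]]
(540, 30) (np.float64(31.574617791017495), np.float64(2.0)) [[460.5  80.7 568.9]]
[[ 0.3  0.   0.9]
 [-0.9  0.   0.3]
 [-0.  -1.   0. ]] 0.45
[[522.5 268.5]]
[[550.4 563. ]]
[[377.9 363.5]]
```

move_arm(
  moves=[
    {"tz": 0.05, "tx": -0.02},
    {"tz": 0.05, "tx": -0.04, "wy": -7},
  ],
)

```text
validation failed for argument at $.mo...
```

Run:
```python
from h import *
np.set_printoptions(suppress=True,precision=2)
s=robot.sense(); print(s["joint_positions"],s["tool_pos"],R.from_rotvec(s["orientation"]).as_matrix())
```

```text
[ 1.51  0.5  -0.43  1.55  0.22  1.14 -0.21] [ 206.82 -616.16  226.66] [[ 0.32  0.    0.95]
 [-0.95  0.    0.32]
 [-0.   -1.    0.  ]]
```

move_arm(
  moves=[
    {"tx": -0.02, "ty": 0, "tz": 0.05, "wx": 0, "wy": 0, "wz": 0},
    {"tx": -0.04, "ty": 0, "tz": 0.05, "wx": 0, "wy": -7, "wz": 0},
  ],
)

```text
time: 0.7
tool_pos: [279.3, -530.9, 226.0]
orientation: [-1.388, 0.881, -0.882]
contact_force: [1.3, 0.2, -0.3]
opening: 91.8
```

Run:
```python
from h import *
np.set_printoptions(suppress=True,precision=2)
s=robot.sense(); print(s["time"],s["joint_positions"],s["tool_pos"],R.from_rotvec(s["orientation"]).as_matrix())
```

```text
0.7 [ 1.42  0.42 -0.49  1.68  0.22  1.09 -0.27] [ 279.33 -530.94  225.97] [[ 0.42 -0.    0.91]
 [-0.91 -0.    0.42]
 [ 0.   -1.   -0.  ]]
```

```bash
cat >> h.py <<'E'
np.set_printoptions(suppress=True,precision=2)
def ori(yaw,tilt=0):
    "tool x horizontal bearing yaw deg, y down; tilt deg about tool z: y swings toward x bearing"
    c,s=np.cos(np.radians(yaw)),np.sin(np.radians(yaw))
    B=np.array([[c,0,-s],[s,0,c],[0,-1,0]],float)
    return B@R.from_euler('z',-tilt,degrees=True).as_matrix()
def plan(wps):
    s=robot.sense(); p=s["tool_pos"].copy(); M=R.from_rotvec(s["orientation"]).as_matrix()
    out=[]
    for (q,yaw,tilt) in wps:
        N=ori(yaw,tilt); q=np.array(q,float); d=M.T@(q-p); w=R.from_matrix(M.T@N).as_rotvec(degrees=True)
        n=max(1,int(np.ceil(max(np.linalg.norm(d)/62,np.linalg.norm(w)/10.6)-1e-6)))
        for i in range(n):
            Mi=M@R.from_rotvec(w*i/n,degrees=True).as_matrix()
            dd=Mi.T@((q-p)/n)/1000; ww=w/n
            out.append({k:round(float(v),d_) for k,v,d_ in zip(("tx","ty","tz","wx","wy","wz"),[*dd,*ww],[3]*3+[1]*3)})
        p,M=q,N
    import json
    for i in range(0,len(out),5): print(json.dumps(out[i:i+5]))
def st():
    s=robot.sense(); M=R.from_rotvec(s["orientation"]).as_matrix()
    print("t",round(s["time"],2),"p",s["tool_pos"],"F",s["contact_force"],"op",round(s["opening"],1)); print("j",s["joint_positions"]); print("x",M[:,0],"y",M[:,1],"z",M[:,2])
E
python3 - <<'E'
from h import *
pol=lambda r,b,z=235:(r*np.cos(np.radians(b)),r*np.sin(np.radians(b)),z)
plan([(pol(540,-50),-50,0),(pol(460,-35),-20,0),(pol(400,-20),20,0),(pol(375,-8),50,0)])
E
```

```text
[{"tx": -0.026, "ty": -0.003, "tz": 0.037, "wx": 0.0, "wy": -5.0, "wz": 0.0}, {"tx": -0.023, "ty": -0.003, "tz": 0.039, "wx": 0.0, "wy": -5.0, "wz": 0.0}, {"tx": -0.019, "ty": -0.003, "tz": 0.041, "wx": 0.0, "wy": -5.0, "wz": 0.0}, {"tx": -0.032, "ty": 0.0, "tz": 0.04, "wx": 0.0, "wy": -10.0, "wz": 0.0}, {"tx": -0.025, "ty": 0.0, "tz": 0.045, "wx": 0.0, "wy": -10.0, "wz": 0.0}]
[{"tx": -0.016, "ty": 0.0, "tz": 0.048, "wx": 0.0, "wy": -10.0, "wz": 0.0}, {"tx": -0.011, "ty": 0.0, "tz": 0.03, "wx": 0.0, "wy": -10.0, "wz": 0.0}, {"tx": -0.006, "ty": 0.0, "tz": 0.031, "wx": 0.0, "wy": -10.0, "wz": 0.0}, {"tx": -0.0, "ty": 0.0, "tz": 0.032, "wx": 0.0, "wy": -10.0, "wz": 0.0}, {"tx": 0.005, "ty": 0.0, "tz": 0.031, "wx": 0.0, "wy": -10.0, "wz": 0.0}]
[{"tx": 0.008, "ty": 0.0, "tz": 0.027, "wx": 0.0, "wy": -10.0, "wz": 0.0}, {"tx": 0.013, "ty": 0.0, "tz": 0.025, "wx": 0.0, "wy": -10.0, "wz": 0.0}, {"tx": 0.017, "ty": 0.0, "tz": 0.023, "wx": 0.0, "wy": -10.0, "wz": 0.0}]
```

Also set the opening small on the way.

move_arm(
  moves=[
    {"tx": -0.026, "ty": -0.003, "tz": 0.037, "wx": 0.0, "wy": -5.0, "wz": 0.0},
    {"tx": -0.023, "ty": -0.003, "tz": 0.039, "wx": 0.0, "wy": -5.0, "wz": 0.0},
    {"tx": -0.019, "ty": -0.003, "tz": 0.041, "wx": 0.0, "wy": -5.0, "wz": 0.0},
    {"tx": -0.032, "ty": 0.0, "tz": 0.04, "wx": 0.0, "wy": -10.0, "wz": 0.0},
    {"tx": -0.025, "ty": 0.0, "tz": 0.045, "wx": 0.0, "wy": -10.0, "wz": 0.0},
  ],
  fingers=0.036,
)

```text
time: 1.32
tool_pos: [370.1, -303.8, 235.7]
orientation: [-1.539, 0.389, -0.394]
contact_force: [1.5, 0.3, 0.5]
opening: 46.6
```

move_arm(
  moves=[
    {"tx": -0.016, "ty": 0.0, "tz": 0.048, "wx": 0.0, "wy": -10.0, "wz": 0.0},
    {"tx": -0.011, "ty": 0.0, "tz": 0.03, "wx": 0.0, "wy": -10.0, "wz": 0.0},
    {"tx": -0.006, "ty": 0.0, "tz": 0.031, "wx": 0.0, "wy": -10.0, "wz": 0.0},
    {"tx": 0.0, "ty": 0.0, "tz": 0.032, "wx": 0.0, "wy": -10.0, "wz": 0.0},
    {"tx": 0.005, "ty": 0.0, "tz": 0.031, "wx": 0.0, "wy": -10.0, "wz": 0.0},
  ],
)

```text
time: 1.95
tool_pos: [374.0, -119.3, 235.9]
orientation: [-1.556, -0.323, 0.319]
contact_force: [0.4, -0.4, -0.3]
opening: 35.9
```

Run:
```python
from h import *
st(); s=robot.sense(); print(np.linalg.norm(s["tool_pos"][:2]),np.degrees(np.arctan2(s["tool_pos"][1],s["tool_pos"][0])))
show("top","top2.png"); show("side","side2.png")
```

```text
t 1.95 p [ 373.98 -119.28  235.88] F [ 0.35 -0.4  -0.27] op 35.9
j [ 1.23  0.02 -0.99  2.13  0.02  1.    0.64]
x [0.92 0.4  0.  ] y [ 0.   -0.01 -1.  ] z [-0.4   0.92 -0.01]
392.5431436802651 -17.690396029823656
```

View pics/top2.png

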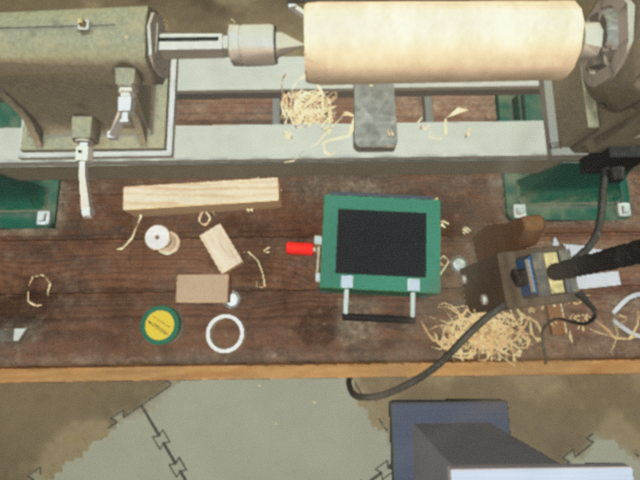

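View pics/side2.png

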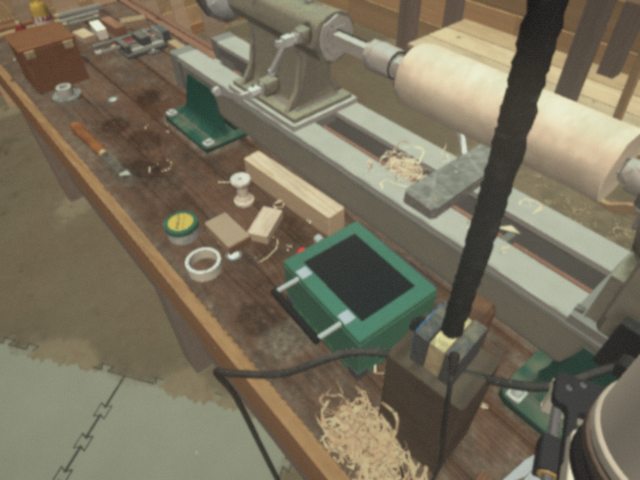

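Run:
```python
from h import *
pol=lambda r,b,z=255:(r*np.cos(np.radians(b)),r*np.sin(np.radians(b)),z)
plan([(pol(375,-17),60,0),(pol(365,-12),90,0),(pol(365,2),95,0),(pol(365,20),95,0)])
```

```text
[{"tx": -0.003, "ty": -0.005, "tz": 0.003, "wx": 0.1, "wy": -9.1, "wz": -0.0}, {"tx": -0.002, "ty": -0.005, "tz": 0.004, "wx": 0.1, "wy": -9.1, "wz": -0.0}, {"tx": -0.002, "ty": -0.005, "tz": 0.004, "wx": 0.1, "wy": -9.1, "wz": -0.0}, {"tx": -0.001, "ty": -0.005, "tz": 0.004, "wx": 0.1, "wy": -9.1, "wz": -0.0}, {"tx": 0.009, "ty": 0.0, "tz": 0.006, "wx": 0.0, "wy": -10.0, "wz": 0.0}]
[{"tx": 0.01, "ty": 0.0, "tz": 0.004, "wx": 0.0, "wy": -10.0, "wz": 0.0}, {"tx": 0.011, "ty": 0.0, "tz": 0.002, "wx": 0.0, "wy": -10.0, "wz": 0.0}, {"tx": 0.044, "ty": 0.0, "tz": -0.004, "wx": 0.0, "wy": -2.5, "wz": 0.0}, {"tx": 0.044, "ty": 0.0, "tz": -0.006, "wx": 0.0, "wy": -2.5, "wz": 0.0}, {"tx": 0.057, "ty": 0.0, "tz": 0.006, "wx": 0.0, "wy": 0.0, "wz": 0.0}]
[{"tx": 0.057, "ty": 0.0, "tz": 0.006, "wx": 0.0, "wy": 0.0, "wz": 0.0}]
```

move_arm(
  moves=[
    {"tx": -0.003, "ty": -0.005, "tz": 0.003, "wx": 0.1, "wy": -9.1, "wz": 0},
    {"tx": -0.002, "ty": -0.005, "tz": 0.004, "wx": 0.1, "wy": -9.1, "wz": 0},
    {"tx": -0.002, "ty": -0.005, "tz": 0.004, "wx": 0.1, "wy": -9.1, "wz": 0},
    {"tx": -0.001, "ty": -0.005, "tz": 0.004, "wx": 0.1, "wy": -9.1, "wz": 0},
    {"tx": 0.009, "ty": 0.0, "tz": 0.006, "wx": 0.0, "wy": -10.0, "wz": 0.0},
  ],
)

```text
time: 2.68
tool_pos: [357.2, -101.7, 257.4]
orientation: [-1.356, -0.957, 0.963]
contact_force: [0.6, 0.4, -0.1]
opening: 35.9
```

move_arm(
  moves=[
    {"tx": 0.01, "ty": 0.0, "tz": 0.004, "wx": 0.0, "wy": -10.0, "wz": 0.0},
    {"tx": 0.011, "ty": 0.0, "tz": 0.002, "wx": 0.0, "wy": -10.0, "wz": 0.0},
  ],
)

```text
time: 2.92
tool_pos: [356.6, -80.7, 257.7]
orientation: [-1.207, -1.222, 1.231]
contact_force: [-0.6, 0.4, 0.1]
opening: 36.2
```

Run:
```python
from h import *
st(); show("side","side3.png"); show("wrist","wrist3.png"); show("top","top3.png")
```

```text
t 2.92 p [356.65 -80.65 257.73] F [-0.64  0.43  0.13] op 36.2
j [ 1.16 -0.12 -0.93  2.15 -0.1   1.06  1.87]
x [-0.02  1.   -0.01] y [ 0.   -0.01 -1.  ] z [-1.   -0.02 -0.  ]
```

View pics/side3.png

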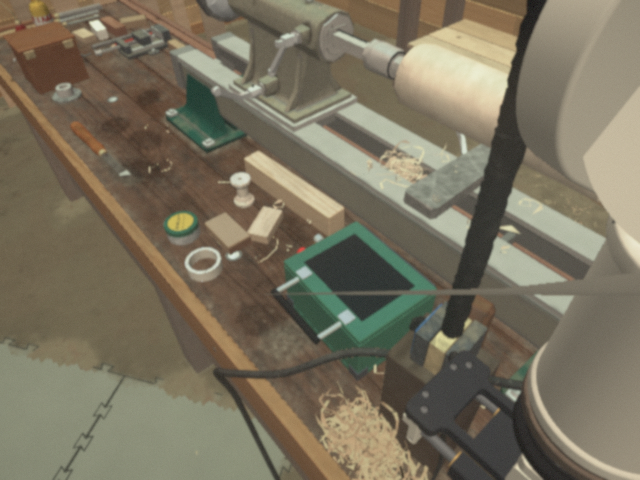

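View pics/wrist3.png

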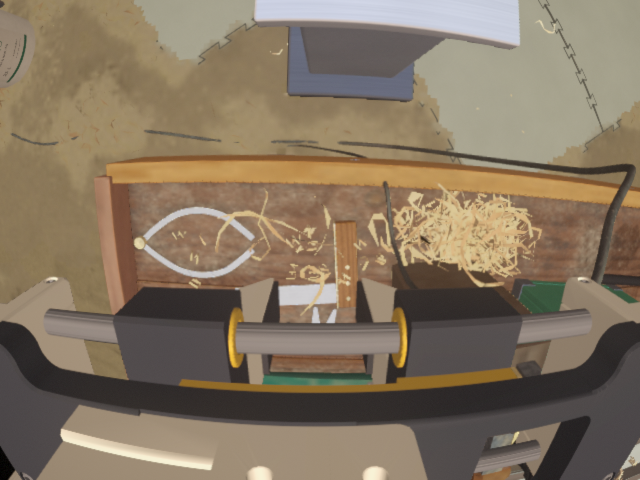

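View pics/top3.png

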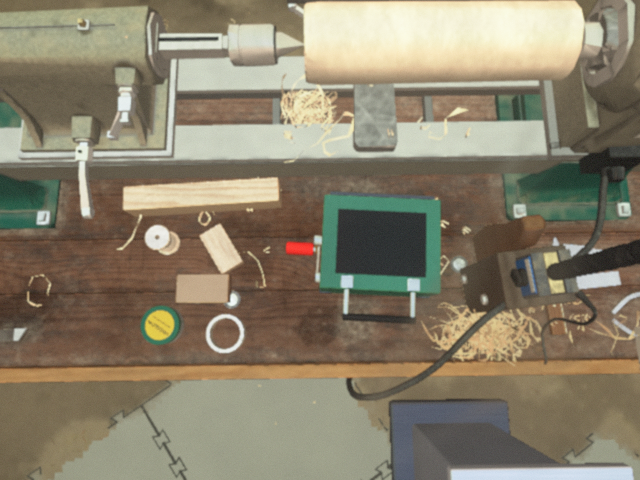

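move_arm(
  moves=[
    {"tx": 0, "ty": -0.01, "tz": 0.025, "wx": 0, "wy": 0, "wz": 0},
    {"tx": 0, "ty": 0, "tz": 0.015, "wx": 0, "wy": 0, "wz": 0},
  ],
)

```text
time: 3.32
tool_pos: [316.7, -81.9, 268.0]
orientation: [-1.214, -1.211, 1.217]
contact_force: [-0.4, -0.3, -0.4]
opening: 36.3
```

Run:
```python
from h import *
st(); 
g1=robot.grab_frame("top"); g2=robot.grab_frame("side"); s=robot.sense()
print(proj(g1,[s["tool_pos"]]),proj(g2,[s["tool_pos"],s["tool_pos"]+[0,0,200]]))
C=lambda g:-cv2.Rodrigues(np.array(g["rvec"]))[0].T@np.array(g["tvec"]).reshape(3)
print(C(g1),C(g2))
show("side","side4.png")
```

```text
t 3.33 p [316.7  -81.89 268.05] F [-0.42 -0.29 -0.4 ] op 36.3
j [ 1.15 -0.25 -0.83  2.21 -0.2   1.11  2.01]
x [-0.01  1.   -0.01] y [ 0.   -0.01 -1.  ] z [-1.   -0.01 -0.  ]
[[684.23 386.35]] [[480.31 554.98]
 [574.2  457.86]]
[396.72 376.1  913.44] [178.86 -71.3  695.61]
```

View pics/side4.png

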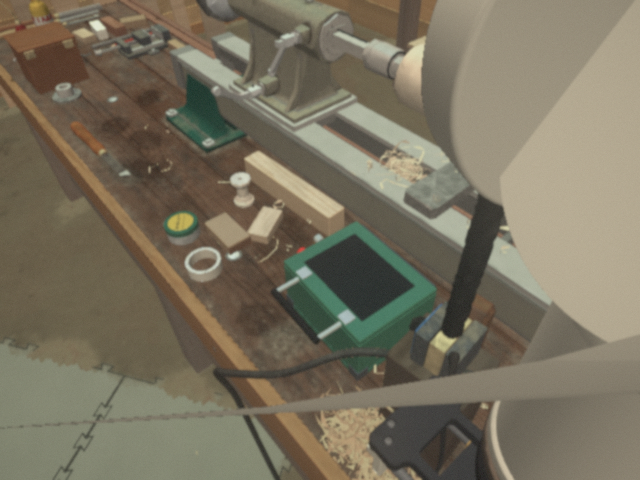

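move_arm(
  moves=[
    {"tx": 0.05, "ty": 0, "tz": 0, "wx": 0, "wy": 0, "wz": 0},
    {"tx": 0.055, "ty": 0, "tz": 0, "wx": 0, "wy": 0, "wz": 0},
    {"tx": 0.06, "ty": 0, "tz": 0, "wx": 0, "wy": 0, "wz": 0},
    {"tx": 0.06, "ty": 0, "tz": 0, "wx": 0, "wy": 0, "wz": 0},
  ],
)

```text
time: 3.98
tool_pos: [321.9, 145.9, 267.8]
orientation: [-1.227, -1.203, 1.198]
contact_force: [1.3, -0.7, 0.3]
opening: 36.2
```

Run:
```python
from h import *
st()
```

```text
t 3.98 p [321.95 145.93 267.79] F [ 1.25 -0.65  0.25] op 36.2
j [ 0.79 -0.25 -1.1   2.16 -0.24  1.11  1.36]
x [ 0.01  1.   -0.01] y [ 0.01 -0.01 -1.  ] z [-1.    0.01 -0.01]
```

Run:
```python
from h import *
B=np.array([409.7,286.5,105.]); y=ori(-3.7,20)[:,1]
T=B+18.8*y; print(T)
plan([((330,240,260),50,0),(T-70*y+[0,0,15],-3.7,20)])
```

```text
[416.12 286.09  87.33]
[{"tx": 0.024, "ty": 0.002, "tz": -0.002, "wx": 0.2, "wy": 9.8, "wz": -0.0}, {"tx": 0.023, "ty": 0.002, "tz": 0.002, "wx": 0.2, "wy": 9.8, "wz": -0.0}, {"tx": 0.023, "ty": 0.002, "tz": 0.006, "wx": 0.2, "wy": 9.8, "wz": -0.0}, {"tx": 0.021, "ty": 0.002, "tz": 0.01, "wx": 0.2, "wy": 9.8, "wz": -0.0}, {"tx": 0.013, "ty": 0.015, "tz": -0.003, "wx": -1.6, "wy": 8.9, "wz": -3.1}]
[{"tx": 0.012, "ty": 0.016, "tz": -0.0, "wx": -1.6, "wy": 8.9, "wz": -3.1}, {"tx": 0.011, "ty": 0.017, "tz": 0.002, "wx": -1.6, "wy": 8.9, "wz": -3.1}, {"tx": 0.01, "ty": 0.017, "tz": 0.004, "wx": -1.6, "wy": 8.9, "wz": -3.1}, {"tx": 0.008, "ty": 0.017, "tz": 0.006, "wx": -1.6, "wy": 8.9, "wz": -3.1}, {"tx": 0.006, "ty": 0.018, "tz": 0.007, "wx": -1.6, "wy": 8.9, "wz": -3.1}]
```

move_arm(
  moves=[
    {"tx": 0.024, "ty": 0.002, "tz": -0.002, "wx": 0.2, "wy": 9.8, "wz": 0},
    {"tx": 0.023, "ty": 0.002, "tz": 0.002, "wx": 0.2, "wy": 9.8, "wz": 0},
    {"tx": 0.023, "ty": 0.002, "tz": 0.006, "wx": 0.2, "wy": 9.8, "wz": 0},
    {"tx": 0.021, "ty": 0.002, "tz": 0.01, "wx": 0.2, "wy": 9.8, "wz": 0},
    {"tx": 0.013, "ty": 0.015, "tz": -0.003, "wx": -1.6, "wy": 8.9, "wz": -3.1},
  ],
)

```text
time: 4.6
tool_pos: [342.2, 254.1, 253.6]
orientation: [-1.493, -0.597, 0.474]
contact_force: [0.6, -0.6, 0.5]
opening: 36.0
```

move_arm(
  moves=[
    {"tx": 0.012, "ty": 0.016, "tz": 0, "wx": -1.6, "wy": 8.9, "wz": -3.1},
    {"tx": 0.011, "ty": 0.017, "tz": 0.002, "wx": -1.6, "wy": 8.9, "wz": -3.1},
    {"tx": 0.01, "ty": 0.017, "tz": 0.004, "wx": -1.6, "wy": 8.9, "wz": -3.1},
    {"tx": 0.008, "ty": 0.017, "tz": 0.006, "wx": -1.6, "wy": 8.9, "wz": -3.1},
    {"tx": 0.006, "ty": 0.018, "tz": 0.007, "wx": -1.6, "wy": 8.9, "wz": -3.1},
  ],
)

```text
time: 5.22
tool_pos: [371.4, 268.3, 216.8]
orientation: [-1.507, -0.199, -0.403]
contact_force: [0.1, -0.0, -0.3]
opening: 36.1
```

Run:
```python
from h import *
st(); show("top","top5.png"); show("side","side5.png"); show("wrist","wrist5.png")
B=np.array([409.7,286.5,105.]); y=ori(-3.7,20)[:,1]; T=B+18.8*y
plan([(T-50*y,-3.7,20),(T,-3.7,20)])
```

```text
t 5.22 p [371.42 268.28 216.79] F [ 0.12 -0.03 -0.28] op 36.1
j [ 0.84 -0.3  -1.54  2.25 -0.1   0.6  -0.8 ]
x [ 0.92 -0.14  0.37] y [ 0.38  0.01 -0.93] z [0.12 0.99 0.06]
[{"tx": -0.003, "ty": 0.044, "tz": 0.009, "wx": -1.1, "wy": -1.8, "wz": 0.9}, {"tx": -0.002, "ty": 0.043, "tz": 0.009, "wx": -1.1, "wy": -1.8, "wz": 0.9}, {"tx": 0.0, "ty": 0.05, "tz": -0.0, "wx": 0.0, "wy": 0.0, "wz": 0.0}]
```

View pics/top5.png

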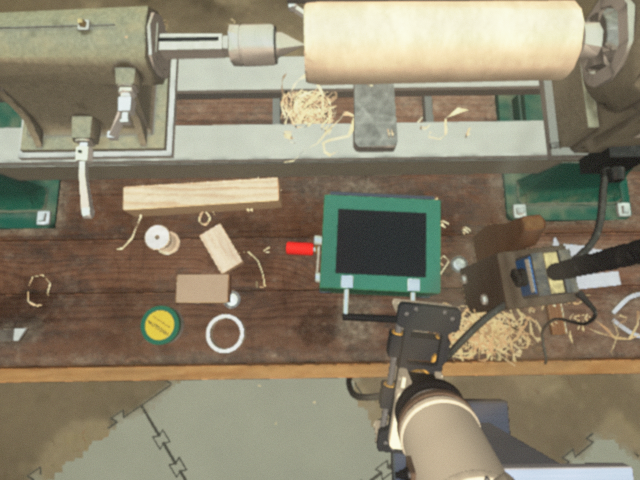

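View pics/side5.png

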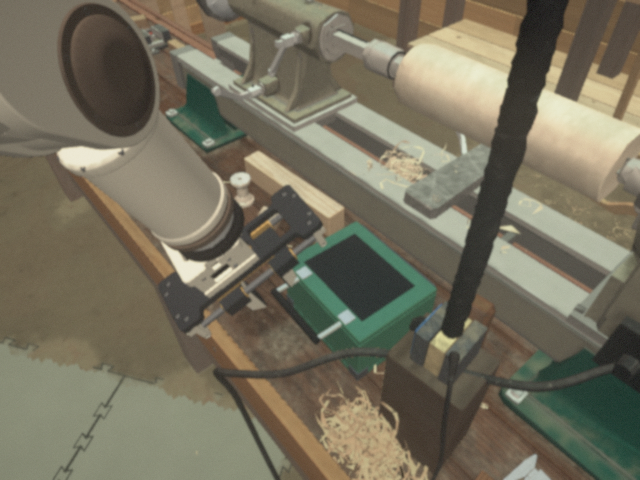

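View pics/wrist5.png

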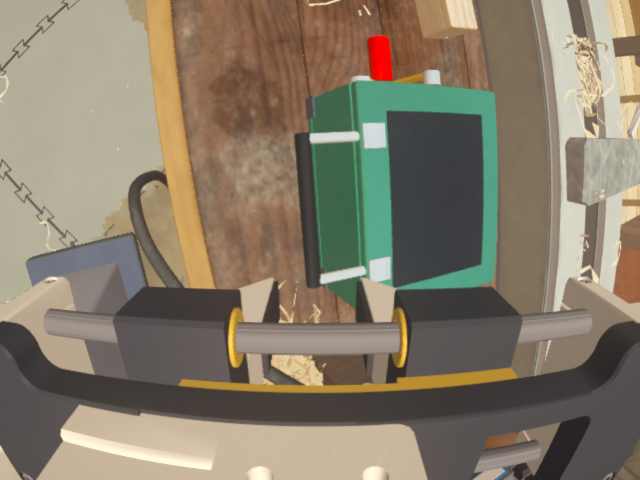

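Run:
```python
from h import *
B=np.array([409.7,286.5,105.]); y=ori(-3.7,8)[:,1]; T=B+18.8*y; print(T)
plan([(T-70*y+[0,0,20],-3.7,8)])
```

```text
[412.31 286.33  86.38]
[{"tx": 0.006, "ty": 0.025, "tz": 0.01, "wx": -1.3, "wy": -1.7, "wz": 6.9}, {"tx": 0.009, "ty": 0.024, "tz": 0.01, "wx": -1.3, "wy": -1.7, "wz": 6.9}]
```

move_arm(
  moves=[
    {"tx": 0.006, "ty": 0.012, "tz": 0.01, "wx": -1.3, "wy": -1.7, "wz": 6.9},
    {"tx": 0.009, "ty": 0.012, "tz": 0.01, "wx": -1.3, "wy": -1.7, "wz": 6.9},
  ],
)

```text
time: 5.62
tool_pos: [354.7, 255.8, 237.5]
orientation: [-1.536, -0.09, -0.159]
contact_force: [0.6, 0.3, -1.6]
opening: 36.0
```

Run:
```python
from h import *
st()
B=np.array([409.7,286.5,105.]); y=ori(-3.7,8)[:,1]; T=B+18.8*y; print(T)
plan([(T-60*y,-3.7,8)])
```

```text
t 5.62 p [354.67 255.82 237.51] F [ 0.62  0.3  -1.64] op 36.0
j [ 1.01 -0.31 -1.53  2.14 -0.32  0.89 -0.4 ]
x [ 0.99 -0.05  0.16] y [ 0.16  0.03 -0.99] z [0.04 1.   0.03]
[412.31 286.33  86.38]
[{"tx": 0.016, "ty": 0.05, "tz": 0.015, "wx": -1.1, "wy": 0.5, "wz": 0.5}, {"tx": 0.017, "ty": 0.049, "tz": 0.016, "wx": -1.1, "wy": 0.5, "wz": 0.5}]
```

move_arm(
  moves=[
    {"tx": 0.03, "ty": 0.01, "tz": 0.03, "wx": 0, "wy": 0, "wz": 0},
    {"tx": 0.03, "ty": 0.01, "tz": 0.03, "wx": 0, "wy": 0, "wz": 0},
  ],
)

```text
time: 5.88
tool_pos: [381.5, 280.4, 267.5]
orientation: [-1.497, -0.12, -0.186]
contact_force: [-0.2, -0.4, -0.7]
opening: 35.9
```

Run:
```python
from h import *
st()
```

```text
t 5.88 p [381.54 280.37 267.52] F [-0.15 -0.36 -0.65] op 35.9
j [ 1.03 -0.31 -1.54  2.07 -0.33  0.9  -0.4 ]
x [ 0.98 -0.05  0.19] y [ 0.2   0.06 -0.98] z [0.04 1.   0.07]
```

```bash
cat > fk.py <<'E'
import numpy as np
from scipy.spatial.transform import Rotation as R
from scipy.optimize import least_squares
D=[([1.51019584,.50184257,-.42682537,1.55145919,.22079898,1.13831943,-.21028559],[206.56,-615.55,225.68],[0.32,0,-1]),
([1.42,.42,-.49,1.68,.22,1.09,-.27],[279.33,-530.94,225.97],None),
([1.23,.02,-.99,2.13,.02,1.0,.64],[373.98,-119.28,235.88],None),
([1.16,-.12,-.93,2.15,-.1,1.06,1.87],[356.65,-80.65,257.73],None),
([1.15,-.25,-.83,2.21,-.2,1.11,2.01],[316.7,-81.9,268.05],None),
([.79,-.25,-1.1,2.16,-.24,1.11,1.36],[321.95,145.93,267.8],None),
([.84,-.3,-1.54,2.25,-.1,.6,-.8],[371.42,268.28,216.8],None),
([1.01,-.31,-1.53,2.14,-.32,.89,-.4],[354.67,255.82,237.5],None),
([1.03,-.31,-1.54,2.07,-.33,.9,-.4],[381.54,280.37,267.5],None)]
def fk(q,p,s=(-1,-1,-1,-1)):
    d1,L1,a1,L2,a2,L3,a3,y0=p
    z=lambda a:R.from_euler('z',a); y=lambda a:R.from_euler('y',a)
    r=z(y0+s[0]*q[0]); x=np.array([0,0,d1]); pts=[x]
    r=r*y(q[1]); x=x+r.apply([0,0,L1]); r=r*z(s[1]*q[2]); x=x+r.apply([a1,0,0]);pts.append(x)
    r=r*y(q[3]); x=x+r.apply([-a2,0,L2]);pts.append(x); r=r*z(s[2]*q[4])*y(q[5]); x=x+r.apply([a3,0,L3]); pts.append(x)
    r=r*z(s[3]*q[6])
    return x,r,pts
if __name__=="__main__":
    import itertools
    for s in itertools.product((1,-1),repeat=3):
        f=lambda p:np.concatenate([fk(np.array(q),p,(*s,-1))[0]-np.array(x) for q,x,_ in D])
        r=least_squares(f,[330,320,0,300,0,350,0,0],loss='soft_l1',f_scale=5); print(s,r.cost,np.round(r.x,3),np.abs(f(r.x)).max())
E
python3 fk.py
```

```text
(1, 1, 1) 10142.357992449555 [ 1.563799e+03 -1.476830e+03  3.859650e+02 -7.976000e+00 -3.297900e+01
 -1.539070e+02  2.021270e+02 -3.600000e-02] 431.16721102424026
(1, 1, -1) 10130.299575811792 [ 1.588649e+03 -1.470908e+03  3.556950e+02  3.257600e+01 -8.337300e+01
 -1.801600e+02  1.820340e+02 -3.800000e-02] 413.686949004657
(1, -1, 1) 13927.703831342675 [324.983 323.136  32.972 302.223  38.721 296.713 -34.563  29.407] 632.5799506084022
(1, -1, -1) 3565.793231634288 [-1105.233   589.618   -16.284     5.977   484.601  -378.109  -146.125
    -2.666] 202.1958113902212
(-1, 1, 1) 9201.35817450381 [ -513.266  -664.745   147.89  -1120.666  1473.364   389.462   126.822
   550.976] 393.0249710031065
(-1, 1, -1) 8650.562943794814 [ 1437.36    670.51     -5.194  1344.301 -1611.602  -199.251   138.774
   610.635] 461.25810101143185
(-1, -1, 1) 1078.0115671413323 [-7.79990e+01  5.24643e+02  7.85200e+00  3.35410e+02  1.29423e+02
  1.37989e+02 -4.56660e+01 -5.70000e-02] 76.90249288330716
(-1, -1, -1) 11019.444854983647 [ 3.34077e+02  3.24199e+02  5.03800e+00  3.02647e+02  6.09800e+00
  3.46365e+02 -5.55700e+00  3.80000e-02] 218.99537247053644
```

```bash
cat > fit.py <<'E'
from fk import *
import itertools
best=[]
for s in itertools.product((1,-1),repeat=3):
  for y0 in (0,np.pi):
    f=lambda p:np.concatenate([fk(np.array(q),p,(*s,-1))[0]-np.array(x) for q,x,_ in D])
    r=least_squares(f,[300,350,0,350,0,250,0,y0]); best.append((r.cost,s,np.round(r.x,2),np.abs(f(r.x)).max()))
for b in sorted(best,key=lambda b:b[0])[:4]: print(b)
E
python3 fit.py
```

```text
(np.float64(161.44382961421718), (-1, -1, -1), array([ 3.2211e+02,  5.1856e+02,  8.2800e+00,  4.5732e+02, -1.6000e+01,
        3.4177e+02, -1.6800e+00, -4.0000e-02]), np.float64(10.5164203815375))
(np.float64(2618.78045607363), (-1, -1, -1), array([ 201.03, -510.14,  122.14, -394.34,  -25.52, -384.28,  162.31,
          3.11]), np.float64(53.29614001934061))
(np.float64(4708.787651018019), (-1, -1, 1), array([-5.5630e+01,  5.1464e+02,  1.2580e+01,  3.5480e+02,  1.3537e+02,
        1.4645e+02, -2.5740e+01, -7.0000e-02]), np.float64(59.88585271965832))
(np.float64(7886.105358291609), (-1, -1, 1), array([ 465.06, -484.41,  119.77, -320.71,  -74.37, -176.01,  216.38,
          3.07]), np.float64(68.42692384295168))
```

```bash
cat > ik.py <<'E'
from fk import *
from h import ori
PP=[322.,518.,0,457.,0,342.,0,0]
LO=np.array([-2.88,-.31,-1.54,.2,-1.41,.19,-2.57]);HI=np.array([2.88,2.03,1.56,2.42,4.55,2.02,2.57])
import json
def fit():
    f=lambda v:np.concatenate([fk(np.array(q),[v[0],v[1],0,v[2],0,v[3],0,v[4]])[0]-np.array(x) for q,x,_ in D])
    r=least_squares(f,[322,518,457,342,0]);return r.x,np.abs(f(r.x)).max()
def rotchk(robot):
    s=robot.sense(); x,r,_=fk(s["joint_positions"],PP); M=R.from_rotvec(s["orientation"]); return x-s["tool_pos"],(r.inv()*M)
# tool frame = r * C ; C const
C=None
def err(q,pos,M,C):
    x,r,_=fk(q,PP); return np.concatenate([(x-pos)/100,(((r*C).inv()*R.from_matrix(M)).as_rotvec())*2])
def solve(pos,M,C,q0,j3=None):
    def f(q):
        e=err(q,pos,M,C)*10
        return np.append(e,0.3*(q[2]-(j3 if j3 is not None else q0[2])))
    r=least_squares(f,np.clip(q0,LO+.01,HI-.01),bounds=(LO,HI)); return r.x,np.linalg.norm(err(r.x,pos,M,C))
E
python3 - <<'E'
from ik import *
from h import robot
np.set_printoptions(suppress=True,precision=2)
print(fit())
d,r=rotchk(robot); print(d,r.as_matrix())
C=R.from_matrix(np.round(r.as_matrix()))
for name,B,t in (("grasp",[409.7,286.5,105.],20),("grasp",[409.7,286.5,105.],8),("grasp",[409.7,286.5,105.],0),("mid",[470,283,240.],8),("up",[567,277,300.],8),("up",[567,277,300.],30),("press",[544,430,140],0)):
    M=ori(-3.7,t); T=np.array(B)+18.8*M[:,1]
    for j3 in (-1.5,-1,-.5,0,.5,1):
        q,e=solve(T,M,C,np.array([-.6-j3,.2,j3,2.0,0,1.0,-.2]),j3)
        print(name,t,j3,q,round(e,3), fk(q,PP)[2][1])
E
```

```text
(array([315.47, 511.81, 460.05, 341.16,  -0.04]), np.float64(11.089252910529694))
[-10.59  15.32  11.06] [[-1. -0.  0.]
 [ 0. -0.  1.]
 [-0.  1.  0.]]
grasp 20 -1.5 [ 0.24  1.09 -1.5   2.24  1.54  1.38 -2.07] 0.0 [ 444.74 -111.16  563.19]
grasp 20 -1 [ 0.03  0.59 -1.    2.24  1.29  0.8  -1.97] 0.0 [288.6   -7.74 752.08]
grasp 20 -0.5 [-0.35  0.42 -0.5   2.24  1.05  0.53 -1.79] 0.0 [197.1   72.74 795.48]
grasp 20 0 [-0.78  0.38  0.    2.24  0.75  0.38 -1.52] 0.0 [135.58 132.97 803.93]
grasp 20 0.5 [-1.2   0.42  0.5   2.24  0.2   0.29 -1.01] 0.0 [ 76.56 195.65 795.48]
grasp 20 1 [-1.58  0.59  1.    2.24 -0.71  0.37 -0.15] 0.0 [ -2.14 288.7  752.08]
grasp 8 -1.5 [ 0.31  1.09 -1.5   2.13  1.33  1.31 -1.84] 0.0 [ 437.77 -140.97  560.35]
grasp 8 -1 [ 0.11  0.62 -1.    2.13  0.95  0.79 -1.57] 0.0 [299.85 -32.21 743.16]
grasp 8 -0.5 [-0.26  0.45 -0.5   2.13  0.57  0.59 -1.24] 0.0 [215.8   57.27 789.41]
grasp 8 0 [-0.67  0.4   0.    2.13  0.19  0.52 -0.9 ] 0.0 [158.71 125.91 798.74]
grasp 8 0.5 [-1.08  0.45  0.5   2.13 -0.24  0.52 -0.5 ] 0.0 [104.86 197.11 789.41]
grasp 8 1 [-1.45  0.62  1.  
[... 1797 characters left out ...]
 0.55  0.65 -1.06] 0.0 [ 92.3   65.39 827.5 ]
up 30 0.5 [-1.04  0.25  0.5   1.92  0.34  0.6  -0.89] 0.0 [ 63.48 108.81 824.45]
up 30 1 [-1.43  0.35  1.    1.92 -0.02  0.57 -0.57] 0.0 [ 25.38 177.31 808.05]
press 0 -1.5 [ 0.05  1.25 -1.5   1.52  1.24  1.52 -1.52] 0.0 [490.61 -23.27 486.58]
press 0 -1 [-0.08  0.9  -1.    1.52  0.8   1.17 -1.3 ] 0.0 [405.39  33.26 642.74]
press 0 -0.5 [-0.35  0.72 -0.5   1.52  0.39  1.   -1.02] 0.0 [321.8  116.67 710.79]
press 0 0 [-0.67  0.67  0.    1.52 -0.    0.95 -0.73] 0.0 [252.   199.19 728.37]
press 0 0.5 [-0.99  0.72  0.5   1.52 -0.39  1.   -0.45] 0.0 [187.83 286.16 710.79]
press 0 1 [-1.26  0.9   1.    1.52 -0.8   1.17 -0.17] 0.0 [125.98 386.75 642.74]
```

```bash
cat > sim.py <<'E'
from ik import *
from scipy.optimize import lsq_linear
VL=np.array([2.57,2.57,3.14,3.14,3.14,3.14,3.14])*.7
def run(q,C,wps,sub=5,verbose=True):
    dt=.125/sub
    for (T,yaw,tilt) in wps:
        M=ori(yaw,tilt); T=np.array(T,float)
        for it in range(400):
            e=err(q,T,M,C)
            if np.linalg.norm(e)<.02: break
            x,r,_=fk(q,PP)
            ep=T-x; n=np.linalg.norm(ep); ep=ep*min(1,62.5/sub/max(n,1e-9))
            Rc=(r*C); w=(R.from_matrix(M)*Rc.inv()).as_rotvec(); nw=np.linalg.norm(w); w=w*min(1,np.radians(10.7)/sub/max(nw,1e-9))
            J=np.zeros((6,7))
            for k in range(7):
                d=q.copy(); d[k]+=1e-5; x2,r2,_=fk(d,PP); J[:3,k]=(x2-x)/1e-5; J[3:,k]=(r2*r.inv()).as_rotvec()/1e-5
            b=np.concatenate([ep/300,w]); J[:3]/=300
            lo=np.maximum(-VL*dt,np.minimum(LO-q,-1e-9)); hi=np.minimum(VL*dt,np.maximum(HI-q,1e-9))
            s=lsq_linear(np.vstack([J,.02*np.eye(7)]),np.append(b,np.zeros(7)),bounds=(lo,hi)); q=q+s.x
        if verbose: print(np.round(T),yaw,tilt,"steps",round(it/sub,1),q,"err",round(np.linalg.norm(err(q,T,M,C)),3),"at",fk(q,PP)[0])
    return q
E
cat > s1.py <<'E'
from sim import *
from h import robot
np.set_printoptions(suppress=True,precision=2)
C=R.from_matrix(np.array([[-1.,0,0],[0,0,1],[0,1,0]]))
q0=robot.sense()["joint_positions"]
pol=lambda r,b,z:(r*np.cos(np.radians(b)),r*np.sin(np.radians(b)),z)
G=np.array([412,286.5,157])
print("A");run(q0,C,[(pol(470,36,420),-3,8),(pol(470,80,420),-3,8),(pol(470,36,420),-3,8),(pol(560,36,300),-3,8),(G,-3.7,8)])
print("B");run(q0,C,[(pol(470,36,420),-3,8),(pol(470,80,420),50,0),(pol(600,80,400),50,0),(pol(600,36,300),0,8),(G,-3.7,8)])
print("C");run(q0,C,[(pol(600,36,500),-3,8),(pol(650,36,300),-3,8),(G,-3.7,8)])
print("D");run(q0,C,[(pol(470,36,420),-3,8),(pol(470,90,450),60,0),(pol(600,60,400),50,0),(pol(500,36,200),0,8),(G,-3.7,8)])
E
python3 s1.py
```

```text
A
[380. 276. 420.] -3 8 steps 2.4 [ 0.89 -0.27 -1.33  1.78 -0.2   1.31 -0.46] err 0.0 at [380.22 276.24 420.  ]
[ 82. 463. 420.] -3 8 steps 5.8 [ 0.33 -0.31 -1.52  1.72 -0.18  1.4  -1.23] err 0.0 at [ 81.61 462.85 420.  ]
[380. 276. 420.] -3 8 steps 5.8 [ 0.3  -0.05 -0.96  1.78  0.05  1.29 -0.72] err 0.0 at [380.24 276.25 420.  ]
[453. 329. 300.] -3 8 steps 2.4 [ 0.09  0.32 -0.96  1.79  0.42  1.11 -1.07] err 0.003 at [452.92 329.26 299.81]
[412. 286. 157.] -3.7 8 steps 2.6 [ 0.04  0.39 -0.86  2.08  0.58  0.79 -1.25] err 0.0 at [411.96 286.51 157.01]
B
[380. 276. 420.] -3 8 steps 2.4 [ 0.89 -0.27 -1.33  1.78 -0.2   1.31 -0.46] err 0.0 at [380.22 276.24 420.  ]
[ 82. 463. 420.] 50 0 steps 5.8 [ 0.45 -0.31 -1.54  1.7  -0.31  1.45 -0.18] err 0.0 at [ 81.61 462.85 420.  ]
[104. 591. 400.] 50 0 steps 79.8 [ 0.43 -0.31 -1.54  1.79 -0.46  1.03 -0.12] err 0.758 at [101.32 574.61 405.05]
[485. 353. 300.] 0 8 steps 79.8 [ 1.12 -0.31 -1.54  1.93 -0.34  0.98 -0.3 ] err 0.903 at [424.04 303.71 335.41]
[412. 286. 157.] -3.7 8 steps 79.8 [ 1.08 -0.31 -1.54  2.21 -0.34  0.82 -0.33] err 1.049 at [348.
[... 221 characters left out ...]
t [435.47 310.18 348.7 ]
[412. 286. 157.] -3.7 8 steps 79.8 [ 1.08 -0.31 -1.54  2.21 -0.34  0.82 -0.33] err 1.049 at [348.16 236.02 222.82]
D
[380. 276. 420.] -3 8 steps 2.4 [ 0.89 -0.27 -1.33  1.78 -0.2   1.31 -0.46] err 0.0 at [380.22 276.24 420.  ]
[  0. 470. 450.] 60 0 steps 7.0 [ 0.26 -0.31 -1.51  1.65 -0.31  1.52 -0.18] err 0.0 at [ -0.   469.99 449.99]
[300. 520. 400.] 50 0 steps 79.8 [ 0.77 -0.31 -1.54  1.79 -0.46  1.03  0.23] err 0.758 at [291.73 505.3  405.06]
[405. 294. 200.] 0 8 steps 79.8 [ 1.07 -0.31 -1.54  2.15 -0.33  0.87 -0.3 ] err 0.76 at [357.06 254.98 244.27]
[412. 286. 157.] -3.7 8 steps 79.8 [ 1.08 -0.31 -1.54  2.21 -0.34  0.82 -0.33] err 1.049 at [348.16 236.02 222.82]
```

```bash
cat > s2.py <<'E'
from s1 import *
G=np.array([412,286.5,157])
for r,z,b in ((440,440,80),(420,460,80),(440,440,95),(420,500,90)):
    print("E",r,z,b);run(q0,C,[(pol(r,36,z),-3,8),(pol(r,b,z),-3,8),(pol(r,30,z),-3,8),(pol(560,36,300),-3,8),(G,-3.7,8)])
E
python3 s2.py | sed -n '/E/,$p'
```

```text
E 440 440 80
[356. 259. 440.] -3 8 steps 2.8 [ 0.72 -0.31 -1.11  1.8  -0.22  1.36 -0.41] err 0.0 at [355.96 258.62 440.  ]
[ 76. 433. 440.] -3 8 steps 5.4 [ 0.13 -0.31 -1.31  1.74 -0.17  1.44 -1.22] err 0.001 at [ 76.36 433.26 439.98]
[381. 220. 440.] -3 8 steps 6.0 [ 0.14 -0.13 -0.65  1.8  -0.01  1.33 -0.55] err 0.001 at [381.03 219.91 439.95]
[453. 329. 300.] -3 8 steps 3.2 [-0.06  0.27 -0.76  1.79  0.33  1.08 -0.99] err 0.0 at [453.04 329.16 299.99]
[412. 286. 157.] -3.7 8 steps 2.6 [-0.1   0.35 -0.69  2.08  0.48  0.75 -1.15] err 0.001 at [411.95 286.51 157.02]
E 420 460 80
[340. 247. 460.] -3 8 steps 3.2 [ 0.56 -0.31 -0.97  1.79 -0.2   1.41 -0.43] err 0.0 at [339.78 246.86 460.  ]
[ 73. 414. 460.] -3 8 steps 5.2 [-0.02 -0.31 -1.17  1.73 -0.15  1.48 -1.22] err 0.001 at [ 72.9  413.58 459.99]
[364. 210. 460.] -3 8 steps 5.8 [ 0.02 -0.17 -0.51  1.79 -0.01  1.38 -0.54] err 0.0 at [363.72 209.97 459.99]
[453. 329. 300.] -3 8 steps 3.6 [-0.15  0.25 -0.64  1.79  0.29  1.07 -0.95] err 0.0 at [453.02 329.17 299.97]
[412. 286. 157.] -3.7 8 steps 2.6 [-0.18  0.32 -0.58  2.08  0.42  0.73 -1.
[... 477 characters left out ...]
3.04 329.16 299.99]
[412. 286. 157.] -3.7 8 steps 2.6 [-0.27  0.31 -0.48  2.08  0.37  0.72 -1.05] err 0.0 at [411.96 286.5  157.02]
E 420 500 90
[340. 247. 500.] -3 8 steps 3.8 [ 0.57 -0.31 -0.95  1.7  -0.19  1.49 -0.42] err 0.0 at [339.78 246.87 500.  ]
[  0. 420. 500.] -3 8 steps 6.4 [-0.15 -0.29 -1.2   1.63 -0.14  1.59 -1.39] err 0.0 at [ -0.01 419.98 500.  ]
[364. 210. 500.] -3 8 steps 6.8 [-0.17 -0.16 -0.35  1.71  0.02  1.46 -0.57] err 0.001 at [363.72 209.94 499.97]
[453. 329. 300.] -3 8 steps 4.0 [-0.3   0.23 -0.46  1.79  0.23  1.06 -0.9 ] err 0.002 at [452.92 329.21 299.91]
[412. 286. 157.] -3.7 8 steps 2.6 [-0.32  0.3  -0.41  2.08  0.34  0.71 -1.02] err 0.0 at [411.96 286.5  157.02]
```

Run:
```python
from h import *
pol=lambda r,b,z:(r*np.cos(np.radians(b)),r*np.sin(np.radians(b)),z)
plan([(pol(420,36,460),-3,8),(pol(420,86,470),-3,8)])
```

```text
[{"tx": -0.001, "ty": -0.05, "tz": -0.005, "wx": -1.0, "wy": 0.1, "wz": 0.8}, {"tx": -0.001, "ty": -0.05, "tz": -0.006, "wx": -1.0, "wy": 0.1, "wz": 0.8}, {"tx": -0.002, "ty": -0.049, "tz": -0.007, "wx": -1.0, "wy": 0.1, "wz": 0.8}, {"tx": -0.003, "ty": -0.049, "tz": -0.008, "wx": -1.0, "wy": 0.1, "wz": 0.8}, {"tx": -0.052, "ty": -0.009, "tz": 0.026, "wx": 0.0, "wy": 0.0, "wz": 0.0}]
[{"tx": -0.052, "ty": -0.009, "tz": 0.026, "wx": 0.0, "wy": 0.0, "wz": 0.0}, {"tx": -0.052, "ty": -0.009, "tz": 0.026, "wx": 0.0, "wy": 0.0, "wz": 0.0}, {"tx": -0.052, "ty": -0.009, "tz": 0.026, "wx": 0.0, "wy": 0.0, "wz": 0.0}, {"tx": -0.052, "ty": -0.009, "tz": 0.026, "wx": 0.0, "wy": 0.0, "wz": 0.0}, {"tx": -0.052, "ty": -0.009, "tz": 0.026, "wx": 0.0, "wy": 0.0, "wz": 0.0}]
```

move_arm(
  moves=[
    {"tx": -0.001, "ty": -0.05, "tz": -0.005, "wx": -1.0, "wy": 0.1, "wz": 0.8},
    {"tx": -0.001, "ty": -0.05, "tz": -0.006, "wx": -1.0, "wy": 0.1, "wz": 0.8},
    {"tx": -0.002, "ty": -0.049, "tz": -0.007, "wx": -1.0, "wy": 0.1, "wz": 0.8},
    {"tx": -0.003, "ty": -0.049, "tz": -0.008, "wx": -1.0, "wy": 0.1, "wz": 0.8},
  ],
)

```text
time: 6.38
tool_pos: [339.1, 249.5, 465.5]
orientation: [-1.568, -0.073, -0.154]
contact_force: [0.6, 0.7, 0.2]
opening: 36.2
```

Run:
```python
from h import *
st()
pol=lambda r,b,z:(r*np.cos(np.radians(b)),r*np.sin(np.radians(b)),z)
plan([(pol(420,60,465),-3,8),(pol(420,86,470),-3,8)])
```

```text
t 6.38 p [339.14 249.52 465.53] F [0.57 0.72 0.2 ] op 36.2
j [ 0.43 -0.29 -0.93  1.77 -0.16  1.43 -0.53]
x [ 0.99 -0.05  0.14] y [ 0.14 -0.   -0.99] z [0.05 1.   0.  ]
[{"tx": -0.045, "ty": -0.006, "tz": 0.036, "wx": -0.1, "wy": 0.0, "wz": 0.1}, {"tx": -0.045, "ty": -0.006, "tz": 0.036, "wx": -0.1, "wy": 0.0, "wz": 0.1}, {"tx": -0.045, "ty": -0.006, "tz": 0.036, "wx": -0.1, "wy": 0.0, "wz": 0.1}, {"tx": -0.045, "ty": -0.008, "tz": 0.011, "wx": 0.0, "wy": 0.0, "wz": 0.0}, {"tx": -0.045, "ty": -0.008, "tz": 0.011, "wx": 0.0, "wy": 0.0, "wz": 0.0}]
[{"tx": -0.045, "ty": -0.008, "tz": 0.011, "wx": 0.0, "wy": 0.0, "wz": 0.0}, {"tx": -0.045, "ty": -0.008, "tz": 0.011, "wx": 0.0, "wy": 0.0, "wz": 0.0}]
```

Matches the sim. Continue left.

move_arm(
  moves=[
    {"tx": -0.045, "ty": -0.006, "tz": 0.036, "wx": 0, "wy": 0.0, "wz": 0.1},
    {"tx": -0.045, "ty": -0.006, "tz": 0.036, "wx": 0, "wy": 0.0, "wz": 0.1},
    {"tx": -0.045, "ty": -0.006, "tz": 0.036, "wx": 0, "wy": 0.0, "wz": 0.1},
    {"tx": -0.045, "ty": -0.008, "tz": 0.011, "wx": 0.0, "wy": 0.0, "wz": 0.0},
    {"tx": -0.045, "ty": -0.008, "tz": 0.011, "wx": 0.0, "wy": 0.0, "wz": 0.0},
  ],
)

```text
time: 7.0
tool_pos: [114.5, 401.3, 473.5]
orientation: [-1.551, -0.083, -0.156]
contact_force: [0.2, 0.6, -0.0]
opening: 36.2
```

```bash
cat > s3.py <<'E'
from sim import *
from h import robot,st,plan
C=R.from_matrix(np.array([[-1.,0,0],[0,0,1],[0,1,0]]))
pol=lambda r,b,z:(r*np.cos(np.radians(b)),r*np.sin(np.radians(b)),z)
G=np.array([412,286.5,157])
E
python3 - <<'E'
from s3 import *
st(); q0=robot.sense()["joint_positions"]
run(q0,C,[(pol(420,30,460),-3,8),(pol(520,36,330),-3,8),(G,-3.7,8)])
plan([(pol(430,30,450),-3,8),(pol(520,36,330),-3,8)])
E
```

```text
t 7.0 p [114.53 401.25 473.52] F [ 0.24  0.59 -0.03] op 36.2
j [-0.11 -0.28 -1.07  1.71 -0.11  1.49 -1.21]
x [ 0.99 -0.05  0.15] y [ 0.15  0.01 -0.99] z [0.05 1.   0.02]
[364. 210. 460.] -3 8 steps 5.4 [-0.01 -0.17 -0.49  1.79 -0.01  1.38 -0.55] err 0.007 at [363.05 210.25 459.96]
[421. 306. 330.] -3 8 steps 2.8 [-0.12  0.14 -0.63  1.83  0.2   1.11 -0.88] err 0.001 at [420.61 305.71 329.95]
[412. 286. 157.] -3.7 8 steps 2.8 [-0.19  0.32 -0.56  2.08  0.41  0.73 -1.09] err 0.003 at [411.73 286.54 157.03]
[{"tx": 0.043, "ty": 0.01, "tz": -0.029, "wx": -0.2, "wy": 0.0, "wz": 0.1}, {"tx": 0.043, "ty": 0.01, "tz": -0.029, "wx": -0.2, "wy": 0.0, "wz": 0.1}, {"tx": 0.043, "ty": 0.01, "tz": -0.029, "wx": -0.2, "wy": 0.0, "wz": 0.1}, {"tx": 0.043, "ty": 0.01, "tz": -0.029, "wx": -0.2, "wy": 0.0, "wz": 0.1}, {"tx": 0.043, "ty": 0.01, "tz": -0.029, "wx": -0.2, "wy": 0.0, "wz": 0.1}]
[{"tx": 0.044, "ty": 0.01, "tz": -0.029, "wx": -0.2, "wy": 0.0, "wz": 0.1}, {"tx": 0.009, "ty": 0.042, "tz": 0.031, "wx": 0.0, "wy": 0.0, "wz": 0.0}, {"tx": 0.009, "ty": 0.042, "tz": 0.031, "wx": 0.0, "wy": 0.0, "wz": 0.0}, {"tx": 0.009, "ty": 0.042, "tz": 0.031, "wx": 0.0, "wy": 0.0, "wz": 0.0}]
```

move_arm(
  moves=[
    {"tx": 0.043, "ty": 0.01, "tz": -0.029, "wx": 0, "wy": 0.0, "wz": 0.1},
    {"tx": 0.043, "ty": 0.01, "tz": -0.029, "wx": 0, "wy": 0.0, "wz": 0.1},
    {"tx": 0.043, "ty": 0.01, "tz": -0.029, "wx": 0, "wy": 0.0, "wz": 0.1},
    {"tx": 0.043, "ty": 0.01, "tz": -0.029, "wx": 0, "wy": 0.0, "wz": 0.1},
    {"tx": 0.043, "ty": 0.01, "tz": -0.029, "wx": 0, "wy": 0.0, "wz": 0.1},
  ],
)

```text
time: 7.62
tool_pos: [324.6, 262.9, 456.8]
orientation: [-1.537, -0.121, -0.128]
contact_force: [1.4, 0.3, -0.5]
opening: 36.2
```

move_arm(
  moves=[
    {"tx": 0.044, "ty": 0.01, "tz": -0.029, "wx": -0.2, "wy": 0.0, "wz": 0.1},
    {"tx": 0.009, "ty": 0.042, "tz": 0.031, "wx": 0.0, "wy": 0.0, "wz": 0.0},
    {"tx": 0.009, "ty": 0.042, "tz": 0.031, "wx": 0.0, "wy": 0.0, "wz": 0.0},
    {"tx": 0.009, "ty": 0.042, "tz": 0.031, "wx": 0.0, "wy": 0.0, "wz": 0.0},
  ],
)

```text
time: 8.12
tool_pos: [427.5, 332.9, 337.8]
orientation: [-1.531, -0.126, -0.144]
contact_force: [1.1, 0.6, 0.4]
opening: 35.9
```

Run:
```python
from s3 import *
st(); q0=robot.sense()["joint_positions"]
run(q0,C,[(G,-3.7,8)])
B=np.array([409.7,286.5,105.]); y=ori(-3.7,8)[:,1]; T=B+18.8*y
plan([(T-60*y,-3.7,8)])
```

```text
t 8.12 p [427.53 332.85 337.76] F [1.13 0.57 0.45] op 35.9
j [-0.21  0.11 -0.61  1.81  0.19  1.1  -0.9 ]
x [ 0.98 -0.01  0.17] y [ 0.17  0.03 -0.98] z [0.01 1.   0.04]
[412. 286. 157.] -3.7 8 steps 3.4 [-0.23  0.32 -0.53  2.08  0.39  0.72 -1.07] err 0.0 at [411.96 286.5  157.01]
[{"tx": -0.014, "ty": 0.046, "tz": -0.013, "wx": -0.6, "wy": 0.7, "wz": 0.5}, {"tx": -0.013, "ty": 0.046, "tz": -0.013, "wx": -0.6, "wy": 0.7, "wz": 0.5}, {"tx": -0.013, "ty": 0.046, "tz": -0.013, "wx": -0.6, "wy": 0.7, "wz": 0.5}, {"tx": -0.012, "ty": 0.047, "tz": -0.012, "wx": -0.6, "wy": 0.7, "wz": 0.5}]
```

Reconfigured well. Go to pregrasp.

move_arm(
  moves=[
    {"tx": -0.014, "ty": 0.046, "tz": -0.013, "wx": -0.6, "wy": 0.7, "wz": 0.5},
    {"tx": -0.013, "ty": 0.046, "tz": -0.013, "wx": -0.6, "wy": 0.7, "wz": 0.5},
    {"tx": -0.013, "ty": 0.046, "tz": -0.013, "wx": -0.6, "wy": 0.7, "wz": 0.5},
    {"tx": -0.012, "ty": 0.047, "tz": -0.012, "wx": -0.6, "wy": 0.7, "wz": 0.5},
  ],
)

```text
time: 8.62
tool_pos: [405.4, 298.9, 140.9]
orientation: [-1.555, -0.068, -0.153]
contact_force: [0.7, -0.5, -0.8]
opening: 36.2
```

Run:
```python
from s3 import *
from h import *
st()
B=np.array([409.7,286.5,105.]); y=ori(-3.7,8)[:,1]; T=B+18.8*y
plan([(T-15*y,-3.7,8),(T,-3.7,8)])
show("top","top6.png"); show("side","side6.png");show("wrist","wrist6.png")
# bar in wrist camera: detect
s=robot.sense(); g=robot.grab_frame("wrist"); M=R.from_rotvec(s["orientation"]).as_matrix()
H=np.array(g["hand_eye"]); K=g["mtx"]
def wp(X):
    t=M.T@(np.array(X)-s["tool_pos"]); c=np.linalg.inv(H)@np.append(t,1); c=c[:3]; th=np.arctan2(np.hypot(c[0],c[1]),c[2]); r=K[0][0]*th; n=np.hypot(c[0],c[1]); return K[0][2]+r*c[0]/n,K[1][2]+r*c[1]/n
Rz=R.from_euler('z',-.0643).as_matrix(); ch=lambda p:Rz@p+[534.4,278.5,0]
for p in ([-125,60,106],[-125,-60,106],[-80,100,112],[-125,0,106]): print(p,ch(p),wp(ch(p)))
```

```text
t 8.62 p [405.41 298.89 140.87] F [ 0.73 -0.46 -0.82] op 36.2
j [-0.27  0.31 -0.55  2.09  0.39  0.72 -1.13]
x [ 0.99 -0.05  0.14] y [ 0.14  0.01 -0.99] z [0.05 1.   0.02]
[{"tx": -0.0, "ty": 0.04, "tz": -0.013, "wx": -1.0, "wy": 0.5, "wz": 0.1}, {"tx": -0.0, "ty": 0.015, "tz": 0.0, "wx": 0.0, "wy": 0.0, "wz": 0.0}]
[-125, 60, 106] [413.51 346.41 106.  ] (np.float64(321.8446545127015), np.float64(183.26945715526784))
[-125, -60, 106] [405.8  226.66 106.  ] (np.float64(319.0644190636643), np.float64(375.66341354751194))
[-80, 100, 112] [460.99 383.43 112.  ] (np.float64(409.32033053459577), np.float64(110.45618696412964))
[-125, 0, 106] [409.66 286.53 106.  ] (np.float64(320.3928879459322), np.float64(289.7442195302765))
```

View pics/wrist6.png

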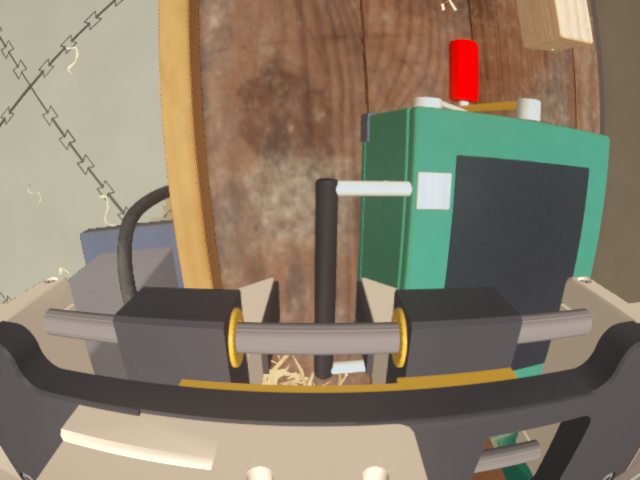

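View pics/top6.png

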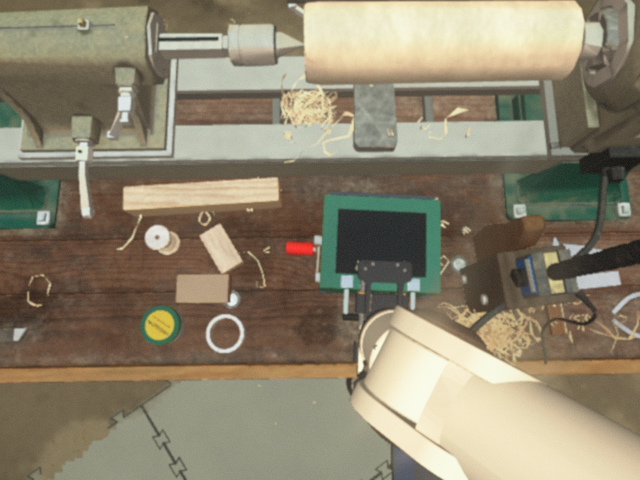

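View pics/side6.png

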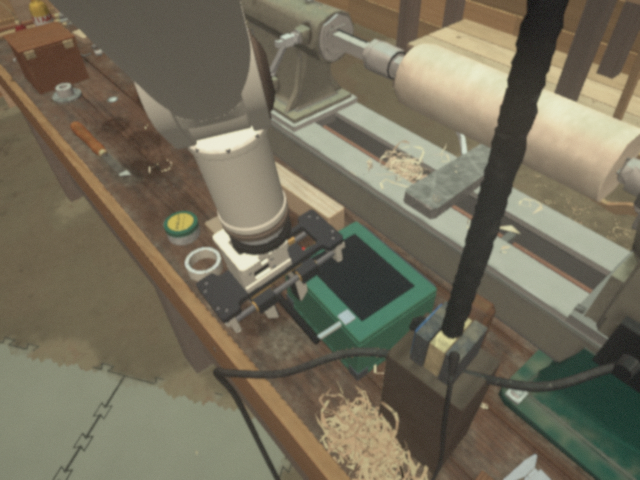

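move_arm(
  moves=[
    {"tx": 0.001, "ty": 0.03, "tz": -0.012, "wx": -1.0, "wy": 0.5, "wz": 0.1},
    {"tx": 0.001, "ty": 0.025, "tz": -0.001, "wx": 0.0, "wy": 0.0, "wz": 0.0},
  ],
)

```text
time: 9.07
tool_pos: [420.5, 292.3, 94.6]
orientation: [-1.562, -0.069, -0.167]
contact_force: [-1.0, -0.2, 0.5]
opening: 35.9
```

Run:
```python
from h import *
st()
B=np.array([411,286.5,105.]); y=ori(-3.7,8)[:,1]; T=B+18.8*y; print(T)
plan([(T,-3.7,8)])
```

```text
t 9.07 p [420.5  292.34  94.65] F [-0.99 -0.2   0.47] op 35.9
j [-0.31  0.39 -0.49  2.1   0.49  0.64 -1.22]
x [ 0.99 -0.06  0.15] y [ 0.15  0.   -0.99] z [0.06 1.   0.01]
[413.61 286.33  86.38]
[{"tx": -0.008, "ty": 0.007, "tz": -0.007, "wx": -0.6, "wy": 0.1, "wz": 0.6}]
```

move_arm(
  moves=[
    {"tx": -0.006, "ty": 0.006, "tz": -0.004, "wx": -0.6, "wy": 0.1, "wz": 0.6},
    {"tx": 0, "ty": 0, "tz": 0, "wx": 0, "wy": 0, "wz": 0},
  ],
)

```text
time: 9.32
tool_pos: [417.4, 291.8, 90.9]
orientation: [-1.569, -0.062, -0.163]
contact_force: [0.1, 0.8, 0.2]
opening: 35.9
```

move_arm(
  moves=[
    {"tx": 0, "ty": 0, "tz": 0, "wx": 0, "wy": 0, "wz": 0},
    {"tx": 0, "ty": 0, "tz": 0, "wx": 0, "wy": 0, "wz": 0},
    {"tx": 0, "ty": 0, "tz": 0, "wx": 0, "wy": 0, "wz": 0},
  ],
  fingers=0.008,
  newtons=20,
)

```text
time: 9.7
tool_pos: [412.1, 293.7, 92.2]
orientation: [-1.568, -0.06, -0.157]
contact_force: [-2.1, -0.6, -0.8]
opening: 11.4
```

Run:
```python
from h import *
st(); g=show("wrist","wrist7.png")
```

```text
t 9.7 p [412.12 293.72  92.16] F [-2.12 -0.56 -0.83] op 11.4
j [-0.32  0.4  -0.5   2.11  0.49  0.64 -1.22]
x [ 0.99 -0.06  0.14] y [ 0.14 -0.   -0.99] z [0.06 1.   0.  ]
```

View pics/wrist7.png

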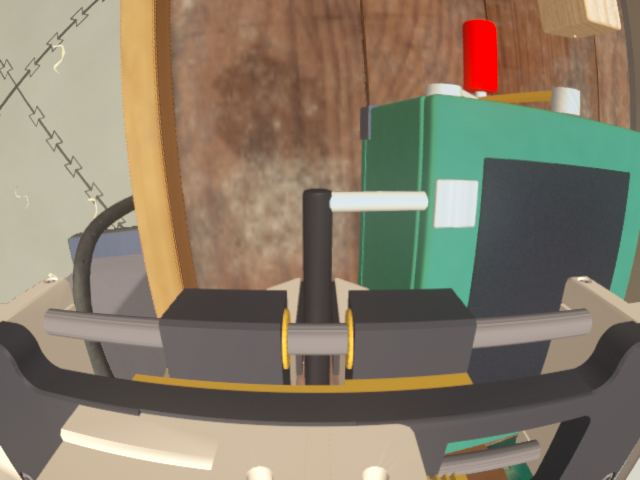

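```bash
cat >> h.py <<'E'
EX=np.array([np.cos(-.0643),np.sin(-.0643),0])
def arc(p0,th):  # TCP displacement for lid angle th, starting shut at p0
    return np.array(p0)+EX*(205*(1-np.cos(th))+6*np.sin(th))+np.array([0,0,205*np.sin(th)+6*(np.cos(th)-1)])
P0=np.array([412.1,293.7,92.2])
def arcplan(ths,yaw,tilt,p0=P0):
    plan([(arc(p0,t),yaw,tilt) for t in ths])
def thof(p,p0=P0):
    from scipy.optimize import minimize_scalar
    r=minimize_scalar(lambda t:np.linalg.norm((arc(p0,t)-p)[[0,2]]),bounds=(-.1,1.6),method='bounded'); return r.x,r.fun
E
python3 - <<'E'
from h import *
g1=robot.grab_frame("top")
print(plane(g1,[(375,80),(375,0),(375,150)],350),plane(g1,[(375,80)],250))
arcplan([.12,.26,.4,.54,.68],-3.5,8)
E
```

```text
[[702.2  308.17 350.  ]
 [816.24 304.25 350.  ]
 [608.81 311.38 350.  ]] [[756.42 296.11 250.  ]]
[{"tx": 0.005, "ty": -0.024, "tz": 0.0, "wx": -0.2, "wy": -0.0, "wz": -0.1}, {"tx": 0.01, "ty": -0.027, "tz": -0.0, "wx": 0.0, "wy": 0.0, "wz": 0.0}, {"tx": 0.014, "ty": -0.025, "tz": -0.0, "wx": 0.0, "wy": 0.0, "wz": 0.0}, {"tx": 0.017, "ty": -0.023, "tz": -0.0, "wx": 0.0, "wy": 0.0, "wz": 0.0}, {"tx": 0.02, "ty": -0.02, "tz": -0.0, "wx": 0.0, "wy": 0.0, "wz": 0.0}]
```

```bash
cat >> h.py <<'E'
BAR0=P0-13.5*ori(-3.5,8.2)[:,1]
def barplan(tt,yaw=-3.5):
    plan([(arc(BAR0,t)+13.5*ori(yaw,k)[:,1],yaw,k) for t,k in tt])
def where():
    s=robot.sense(); y=R.from_rotvec(s["orientation"]).as_matrix()[:,1]; b=s["tool_pos"]-13.5*y
    print("lid,resid",thof(b,BAR0),"tilt",np.degrees(np.arctan2(y[0],-y[2])))
E
python3 - <<'E'
from h import *
where(); print(BAR0); barplan([(.12,8),(.26,8),(.4,10),(.54,12)])
E
```

```text
lid,resid (np.float64(-2.619191941319605e-05), np.float64(0.1904800244224081)) tilt 7.939629166138283
[410.18 293.82 105.56]
[{"tx": 0.005, "ty": -0.024, "tz": 0.0, "wx": -0.2, "wy": -0.0, "wz": -0.1}, {"tx": 0.01, "ty": -0.027, "tz": -0.0, "wx": 0.0, "wy": 0.0, "wz": 0.0}, {"tx": 0.014, "ty": -0.025, "tz": -0.0, "wx": 0.0, "wy": -0.0, "wz": -2.0}, {"tx": 0.018, "ty": -0.022, "tz": -0.0, "wx": 0.0, "wy": 0.0, "wz": -2.0}]
```

move_arm(
  moves=[
    {"tx": 0.005, "ty": -0.024, "tz": 0, "wx": 0, "wy": 0, "wz": 0},
    {"tx": 0.01, "ty": -0.027, "tz": 0, "wx": 0.0, "wy": 0.0, "wz": 0.0},
    {"tx": 0.014, "ty": -0.025, "tz": 0, "wx": 0.0, "wy": 0, "wz": -2.0},
  ],
)

```text
time: 10.18
tool_pos: [429.4, 292.5, 171.3]
orientation: [-1.567, -0.088, -0.18]
contact_force: [4.6, 3.9, -10.6]
opening: 11.0
```

Run:
```python
from h import *
st();where(); barplan([(.5,11),(.64,13),(.78,15),(.9,17)])
```

```text
t 10.18 p [429.42 292.49 171.25] F [  4.59   3.88 -10.64] op 11.0
j [-0.24  0.27 -0.56  2.04  0.38  0.78 -1.1 ]
x [ 0.98 -0.06  0.17] y [ 0.17 -0.01 -0.99] z [0.06 1.   0.  ]
lid,resid (np.float64(0.39530655453453484), np.float64(1.2450882755703079)) tilt 9.778778298110247
[{"tx": 0.014, "ty": -0.016, "tz": 0.0, "wx": -0.2, "wy": 0.1, "wz": -1.2}, {"tx": 0.021, "ty": -0.02, "tz": -0.0, "wx": 0.0, "wy": -0.0, "wz": -2.0}, {"tx": 0.024, "ty": -0.016, "tz": -0.0, "wx": 0.0, "wy": 0.0, "wz": -2.0}, {"tx": 0.023, "ty": -0.01, "tz": -0.0, "wx": -0.0, "wy": -0.0, "wz": -2.0}]
```

Tracking the arc well (1 mm residual, ~11 N).

move_arm(
  moves=[
    {"tx": 0.014, "ty": -0.016, "tz": 0, "wx": 0, "wy": 0, "wz": -1.2},
    {"tx": 0.021, "ty": -0.02, "tz": 0, "wx": 0.0, "wy": 0, "wz": -2.0},
    {"tx": 0.023, "ty": -0.016, "tz": 0, "wx": 0.0, "wy": 0.0, "wz": -2.0},
  ],
)

```text
time: 10.55
tool_pos: [469.5, 290.0, 233.3]
orientation: [-1.568, -0.156, -0.242]
contact_force: [-2.0, 1.9, -7.0]
opening: 11.4
```

Run:
```python
from h import *
st();where(); barplan([(.9,16),(1.02,18),(1.12,20),(1.2,22)])
```

```text
t 10.55 p [469.49 290.   233.26] F [-2.03  1.9  -7.02] op 11.4
j [-0.22  0.21 -0.55  1.97  0.39  0.86 -1.05]
x [ 0.97 -0.05  0.25] y [ 0.25 -0.01 -0.97] z [0.06 1.   0.  ]
lid,resid (np.float64(0.748824268894708), np.float64(4.016139056969519)) tilt 14.487823254427026
[{"tx": 0.03, "ty": -0.01, "tz": -0.0, "wx": -0.1, "wy": 0.3, "wz": -1.5}, {"tx": 0.024, "ty": -0.007, "tz": -0.0, "wx": 0.0, "wy": -0.0, "wz": -2.0}, {"tx": 0.021, "ty": -0.003, "tz": -0.0, "wx": 0.0, "wy": -0.0, "wz": -2.0}, {"tx": 0.017, "ty": -0.001, "tz": -0.0, "wx": 0.0, "wy": 0.0, "wz": -2.0}]
```

move_arm(
  moves=[
    {"tx": 0.028, "ty": -0.011, "tz": 0, "wx": 0, "wy": 0, "wz": -1.5},
    {"tx": 0.024, "ty": -0.007, "tz": 0, "wx": 0.0, "wy": 0, "wz": -2.0},
    {"tx": 0.021, "ty": -0.003, "tz": 0, "wx": 0.0, "wy": 0, "wz": -2.0},
  ],
)

```text
time: 10.92
tool_pos: [528.8, 286.1, 275.3]
orientation: [-1.569, -0.229, -0.311]
contact_force: [-5.4, -1.6, 0.9]
opening: 11.3
```

Run:
```python
from h import *
st();where(); barplan([(1.17,20),(1.24,22),(1.29,23),(1.32,24)]); show("top","top8.png")
```

```text
t 10.93 p [528.75 286.1  275.34] F [-5.36 -1.62  0.93] op 11.3
j [-0.22  0.21 -0.53  1.88  0.46  0.88 -1.03]
x [ 0.94 -0.05  0.34] y [ 0.34 -0.02 -0.94] z [ 0.05  1.   -0.01]
lid,resid (np.float64(1.0929452843868064), np.float64(4.100418614391303)) tilt 19.662300601844386
[{"tx": 0.016, "ty": 0.003, "tz": -0.0, "wx": 0.2, "wy": 0.5, "wz": -0.3}, {"tx": 0.015, "ty": 0.0, "tz": -0.0, "wx": 0.0, "wy": 0.0, "wz": -2.0}, {"tx": 0.01, "ty": 0.001, "tz": -0.0, "wx": -0.0, "wy": 0.0, "wz": -1.0}, {"tx": 0.006, "ty": 0.001, "tz": -0.0, "wx": 0.0, "wy": -0.0, "wz": -1.0}]
```

View pics/top8.png

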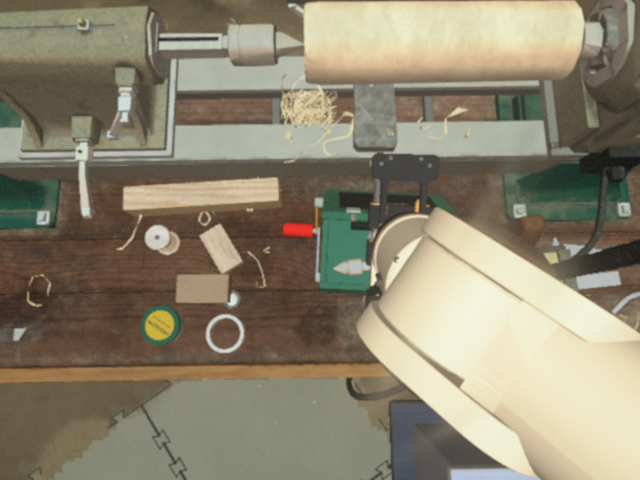

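move_arm(
  moves=[
    {"tx": 0.016, "ty": 0.001, "tz": 0, "wx": 0, "wy": 0, "wz": -0.5},
    {"tx": 0.014, "ty": 0.0, "tz": 0, "wx": 0.0, "wy": 0.0, "wz": -2.0},
    {"tx": 0.009, "ty": 0.001, "tz": 0, "wx": 0, "wy": 0.0, "wz": -1.0},
  ],
)

```text
time: 11.35
tool_pos: [568.3, 283.5, 290.1]
orientation: [-1.563, -0.282, -0.365]
contact_force: [-0.6, -0.4, -0.7]
opening: 11.0
```

Run:
```python
from h import *
st();where(); barplan([(1.29,23),(1.31,24),(1.33,24)]); show("top","top9.png",(250,160,450,310),4)
```

```text
t 11.35 p [568.31 283.55 290.07] F [-0.64 -0.43 -0.69] op 11.0
j [-0.22  0.23 -0.5   1.85  0.53  0.86 -1.05]
x [ 0.92 -0.05  0.4 ] y [ 0.4  -0.03 -0.92] z [ 0.05  1.   -0.01]
lid,resid (np.float64(1.2909503580703174), np.float64(4.332446983531933)) tilt 23.509084774058657
[{"tx": -0.001, "ty": 0.004, "tz": 0.0, "wx": 0.2, "wy": 0.5, "wz": 0.6}, {"tx": 0.004, "ty": 0.001, "tz": -0.0, "wx": 0.0, "wy": -0.0, "wz": -1.0}, {"tx": 0.004, "ty": 0.001, "tz": -0.0, "wx": 0.0, "wy": 0.0, "wz": 0.0}]
```

View pics/top9.png

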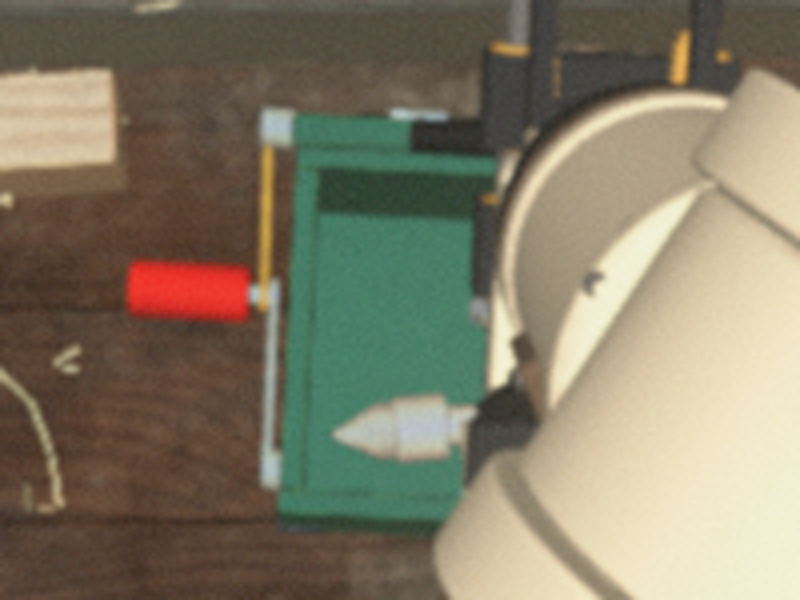

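move_arm(
  moves=[
    {"tx": 0.005, "ty": 0.001, "tz": 0, "wx": 0, "wy": 0, "wz": 0},
    {"tx": 0.005, "ty": 0.001, "tz": 0, "wx": 0.0, "wy": 0.0, "wz": 0},
  ],
)

```text
time: 11.65
tool_pos: [573.8, 283.3, 291.1]
orientation: [-1.568, -0.277, -0.358]
contact_force: [-25.2, -3.4, 13.4]
opening: 11.2
```

Run:
```python
from h import *
st();where()
```

```text
t 11.65 p [573.76 283.26 291.12] F [-25.18  -3.36  13.37] op 11.2
j [-0.22  0.24 -0.5   1.83  0.52  0.87 -1.04]
x [ 0.92 -0.05  0.39] y [ 0.39 -0.03 -0.92] z [ 0.05  1.   -0.01]
lid,resid (np.float64(1.3179778703290155), np.float64(4.087782670044961)) tilt 23.0808230876054
```

move_arm(
  moves=[
    {"tx": -0.002, "ty": 0, "tz": 0, "wx": 0, "wy": 0, "wz": 0},
    {"tx": 0, "ty": 0, "tz": 0, "wx": 0, "wy": 0, "wz": 0},
    {"tx": 0, "ty": 0, "tz": 0, "wx": 0, "wy": 0, "wz": 0},
  ],
)

```text
time: 12.02
tool_pos: [570.6, 283.4, 290.5]
orientation: [-1.569, -0.276, -0.356]
contact_force: [-1.5, -1.0, 0.3]
opening: 11.8
```

Run:
```python
from h import *
st();where(); show("top","top10.png",(250,160,450,310),4);show("side","side10.png"); show("wrist","wrist10.png")
```

```text
t 12.03 p [570.62 283.38 290.49] F [-1.47 -1.01  0.3 ] op 11.8
j [-0.22  0.24 -0.5   1.83  0.52  0.87 -1.04]
x [ 0.92 -0.05  0.39] y [ 0.39 -0.03 -0.92] z [ 0.05  1.   -0.01]
lid,resid (np.float64(1.3027517155469048), np.float64(4.20160522029409)) tilt 22.995159527368212
```

View pics/side10.png

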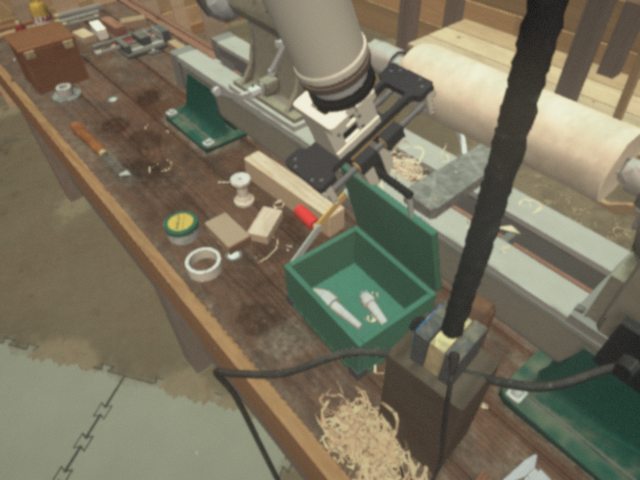

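View pics/top10.png

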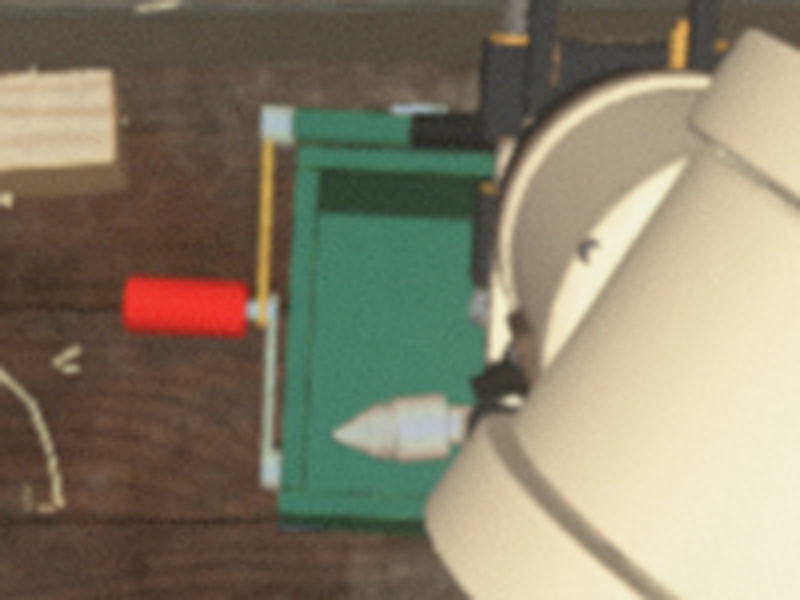

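View pics/wrist10.png

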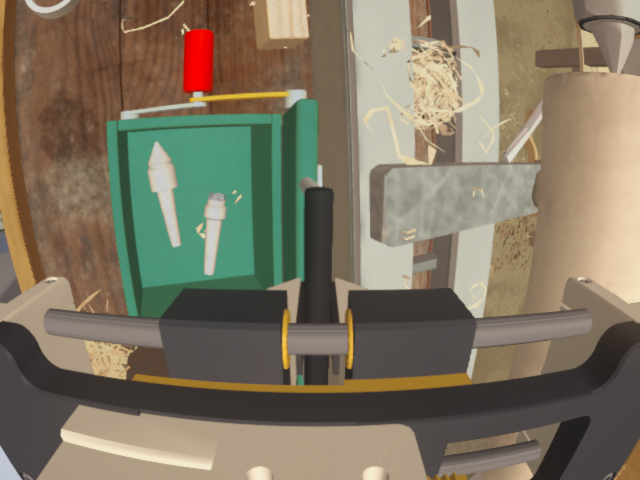

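move_arm(
  moves=[
    {"tx": 0, "ty": 0, "tz": 0, "wx": 0, "wy": 0, "wz": 0},
    {"tx": 0, "ty": 0, "tz": 0, "wx": 0, "wy": 0, "wz": 0},
    {"tx": 0, "ty": 0, "tz": 0, "wx": 0, "wy": 0, "wz": 0},
  ],
  fingers=0.036,
)

```text
time: 12.55
tool_pos: [571.6, 283.7, 290.9]
orientation: [-1.568, -0.277, -0.357]
contact_force: [-0.9, 0.1, -0.2]
opening: 34.4
```

Run:
```python
from h import *
st();where(); show("wrist","wrist11.png"); show("top","top11.png",(250,160,450,310),4)
```

```text
t 12.55 p [571.63 283.69 290.89] F [-0.85  0.09 -0.2 ] op 34.4
j [-0.22  0.24 -0.5   1.83  0.52  0.87 -1.04]
x [ 0.92 -0.05  0.39] y [ 0.39 -0.03 -0.92] z [ 0.05  1.   -0.01]
lid,resid (np.float64(1.3077771105405107), np.float64(4.353029958410578)) tilt 23.079867251381636
```

View pics/wrist11.png

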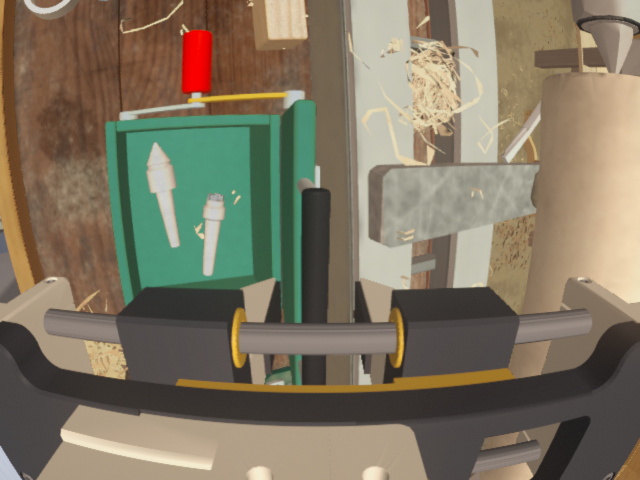

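move_arm(
  moves=[
    {"tx": 0, "ty": -0.035, "tz": 0, "wx": 0, "wy": 0, "wz": 0},
    {"tx": 0, "ty": -0.045, "tz": 0, "wx": 0, "wy": 0, "wz": 0},
    {"tx": -0.01, "ty": -0.05, "tz": 0, "wx": 0, "wy": 0, "wz": 0},
  ],
)

```text
time: 13.02
tool_pos: [510.4, 285.5, 404.3]
orientation: [-1.574, -0.269, -0.352]
contact_force: [1.2, 0.3, 0.3]
opening: 36.2
```

Run:
```python
from h import *
st()
s=robot.sense(); M=R.from_rotvec(s["orientation"]).as_matrix()
G={}
for n,c in (("top",(270,200,330,270)),("side",(280,190,330,235))):
    G[n]=show(n,n+"12.png",(220,130,420,280),4); f=G[n]["frame"].astype(int); x0,y0,x1,y1=c
    m=((f[...,0]>140)&(f[...,1]<90)&(f[...,2]<90)).astype(np.uint8); mm=np.zeros_like(m); mm[y0:y1,x0:x1]=m[y0:y1,x0:x1]
    ys,xs=np.nonzero(mm); G[n+"r"]=cv2.minAreaRect(np.column_stack([xs,ys]).astype(np.float32)); print(n,len(xs),G[n+"r"])
g=robot.grab_frame("wrist"); cv2.imwrite("pics/wrist12.png",g["frame"][:,:,::-1])
X=tri(G["top"],[G["topr"][0]],G["side"],[G["sider"][0]]); print("sleeve mid",X)
Rz=R.from_euler('z',-.0643).as_matrix(); print("chest frame",Rz.T@(X[0]-[534.4,278.5,0]))
```

```text
t 13.03 p [510.38 285.51 404.33] F [1.18 0.29 0.3 ] op 36.2
j [-0.2   0.06 -0.55  1.76  0.37  1.09 -0.93]
x [ 0.92 -0.05  0.39] y [ 0.38 -0.04 -0.92] z [ 0.06  1.   -0.01]
top 414 ((295.9707336425781, 235.99826049804688), (30.594173431396484, 13.50606632232666), 3.3664605617523193)
side 264 ((305.70684814453125, 216.08494567871094), (25.43840217590332, 11.515325546264648), 42.87890625)
sleeve mid [[543.25 421.04 135.04]]
chest frame [ -0.32 142.82 135.04]
```

View pics/side12.png

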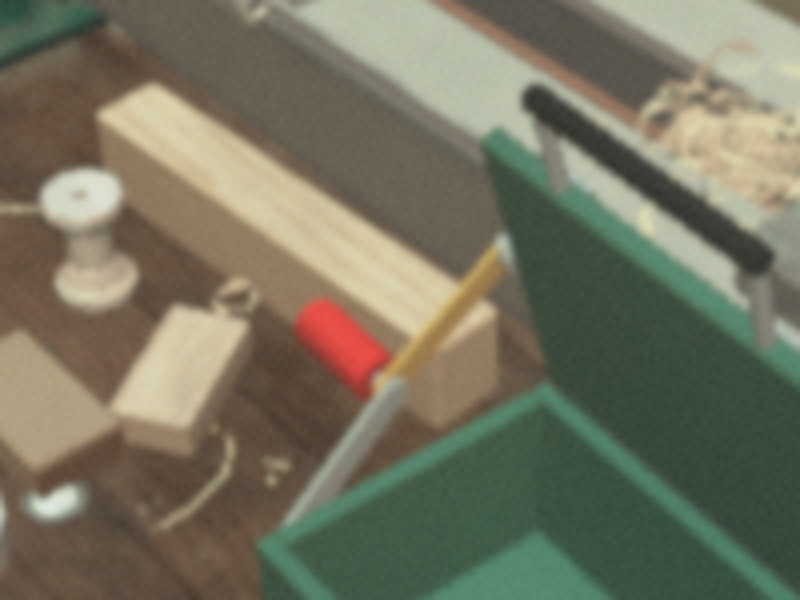

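View pics/wrist12.png

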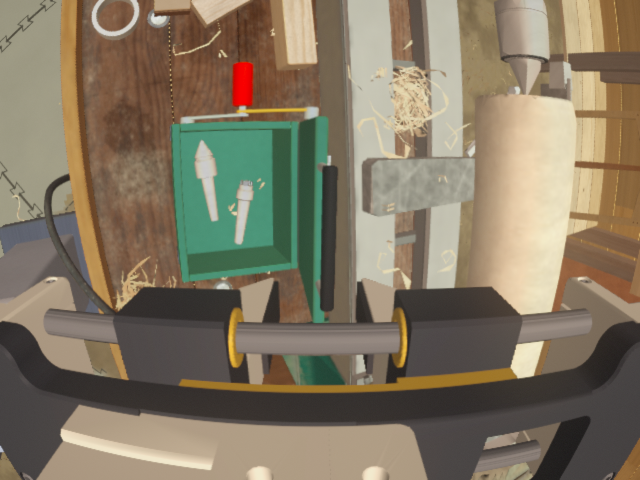

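Run:
```python
from s3 import *
q0=robot.sense()["joint_positions"]
run(q0,C,[((545,433,300),-3.7,0),((546,433,175),-3.7,0),((555,433,85),-3.7,0)])
plan([((500,360,390),-3.7,10),((545,433,300),-3.7,0),((546,433,190),-3.7,0)])
```

```text
[545. 433. 300.] -3.7 0 steps 3.0 [-0.33  0.57 -0.56  1.34  0.3   1.32 -0.95] err 0.002 at [544.9  433.01 299.89]
[546. 433. 175.] -3.7 0 steps 2.0 [-0.34  0.67 -0.52  1.47  0.36  1.09 -1.  ] err 0.002 at [545.87 432.96 175.17]
[555. 433.  85.] -3.7 0 steps 1.6 [-0.36  0.78 -0.48  1.51  0.41  0.96 -1.02] err 0.0 at [554.99 433.    85.  ]
[{"tx": -0.01, "ty": 0.005, "tz": 0.036, "wx": 0.2, "wy": 0.4, "wz": 6.5}, {"tx": -0.009, "ty": 0.006, "tz": 0.036, "wx": 0.2, "wy": 0.4, "wz": 6.5}, {"tx": 0.008, "ty": 0.032, "tz": 0.025, "wx": 0.0, "wy": -0.0, "wz": 3.3}, {"tx": 0.01, "ty": 0.031, "tz": 0.025, "wx": 0.0, "wy": -0.0, "wz": 3.3}, {"tx": 0.012, "ty": 0.031, "tz": 0.025, "wx": 0.0, "wy": -0.0, "wz": 3.3}]
[{"tx": 0.0, "ty": 0.055, "tz": 0.0, "wx": 0.0, "wy": 0.0, "wz": 0.0}, {"tx": 0.0, "ty": 0.055, "tz": 0.0, "wx": 0.0, "wy": 0.0, "wz": 0.0}]
```

move_arm(
  moves=[
    {"tx": -0.01, "ty": 0.005, "tz": 0.036, "wx": 0.2, "wy": 0.4, "wz": 6.5},
    {"tx": -0.009, "ty": 0.006, "tz": 0.036, "wx": 0.2, "wy": 0.4, "wz": 6.5},
    {"tx": 0.008, "ty": 0.032, "tz": 0.025, "wx": 0.0, "wy": 0, "wz": 3.3},
    {"tx": 0.01, "ty": 0.031, "tz": 0.025, "wx": 0.0, "wy": 0, "wz": 3.3},
    {"tx": 0.012, "ty": 0.031, "tz": 0.025, "wx": 0.0, "wy": 0, "wz": 3.3},
  ],
  fingers=0.0,
)

```text
time: 13.8
tool_pos: [548.2, 431.8, 293.4]
orientation: [-1.575, 0.061, -0.05]
contact_force: [0.7, 0.5, 0.8]
opening: 0.2
```

Run:
```python
from s3 import *
st()
plan([((545,433,240),-3.7,0),((545,433,185),-3.7,0)])
```

```text
t 13.8 p [548.2  431.75 293.39] F [0.73 0.48 0.82] op 0.2
j [-0.35  0.57 -0.57  1.32  0.3   1.34 -0.98]
x [ 1.   -0.07 -0.01] y [-0.01 -0.01 -1.  ] z [ 0.07  1.   -0.01]
[{"tx": -0.003, "ty": 0.053, "tz": 0.001, "wx": 0.3, "wy": -0.3, "wz": -0.4}, {"tx": 0.0, "ty": 0.055, "tz": 0.0, "wx": 0.0, "wy": 0.0, "wz": 0.0}]
```

move_arm(
  moves=[
    {"tx": -0.003, "ty": 0.053, "tz": 0.001, "wx": 0.3, "wy": -0.3, "wz": -0.4},
    {"tx": 0.0, "ty": 0.05, "tz": 0.0, "wx": 0.0, "wy": 0.0, "wz": 0.0},
    {"tx": 0.0, "ty": 0.008, "tz": 0.0, "wx": 0.0, "wy": 0.0, "wz": 0.0},
  ],
)

```text
time: 14.18
tool_pos: [545.6, 429.8, 168.3]
orientation: [-1.578, 0.061, -0.046]
contact_force: [0.2, 1.3, 0.1]
opening: 0.3
```

Run:
```python
from s3 import *
from h import *
st(); show("top","top13.png",(220,130,420,280),4); show("side","side13.png",(220,130,420,280),4); show("wrist","wrist13.png")
```

```text
t 14.18 p [545.56 429.79 168.31] F [0.23 1.25 0.15] op 0.3
j [-0.36  0.67 -0.54  1.46  0.36  1.12 -1.03]
x [ 1.   -0.07 -0.01] y [-0.01 -0.01 -1.  ] z [ 0.07  1.   -0.01]
```

View pics/side13.png

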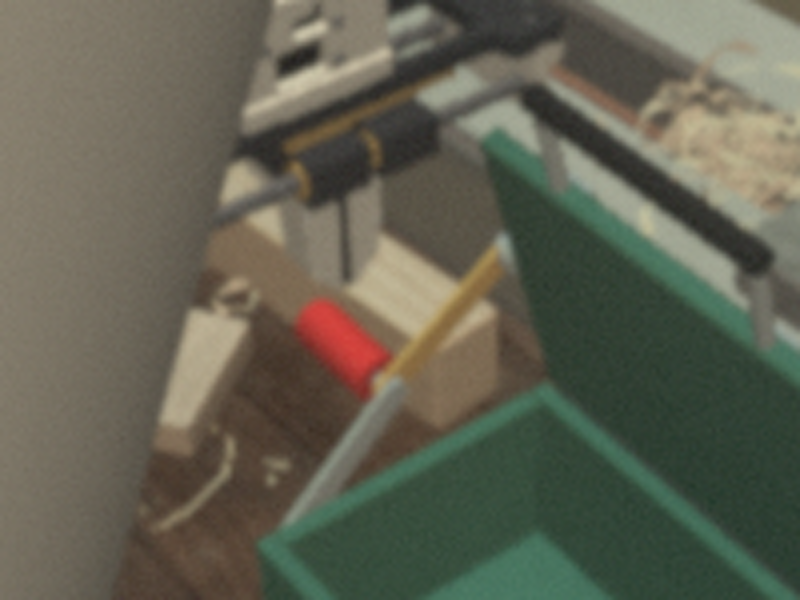

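View pics/wrist13.png

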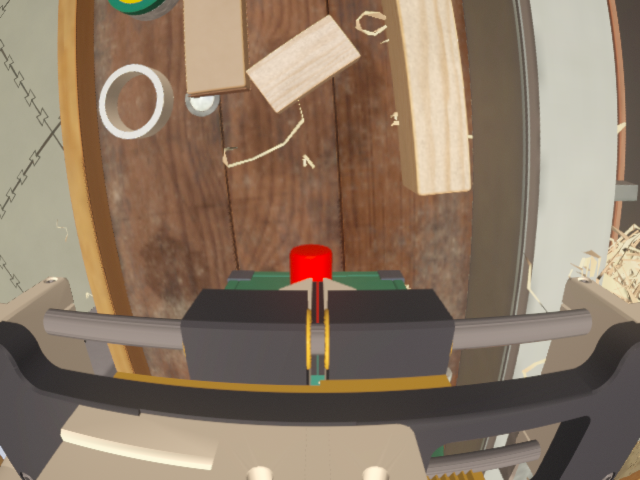

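View pics/top13.png

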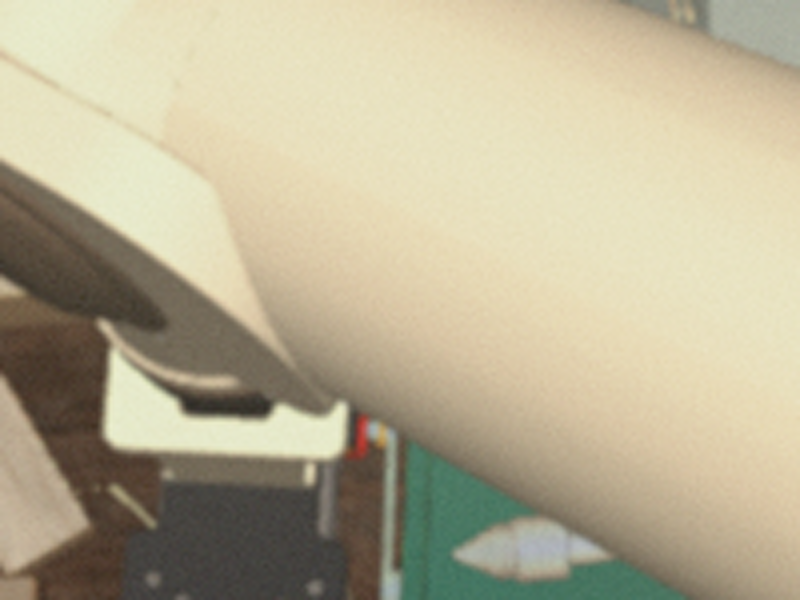

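move_arm(
  moves=[
    {"tx": 0, "ty": 0.022, "tz": 0.002, "wx": 0, "wy": 0, "wz": 0},
    {"tx": 0.004, "ty": 0.02, "tz": 0.001, "wx": 0, "wy": 0, "wz": 0},
    {"tx": 0.005, "ty": 0.02, "tz": 0, "wx": 0, "wy": 0, "wz": 0},
    {"tx": 0.005, "ty": 0.02, "tz": 0, "wx": 0, "wy": 0, "wz": 0},
  ],
)

```text
time: 14.82
tool_pos: [578.3, 437.4, 104.2]
orientation: [-1.559, 0.036, -0.079]
contact_force: [0.8, 0.1, 7.9]
opening: 0.9
```

Run:
```python
from h import *
st(); show("side","side14.png",(220,130,420,280),4)
```

```text
t 14.82 p [578.35 437.41 104.18] F [0.77 0.14 7.85] op 0.9
j [-0.37  0.76 -0.5   1.46  0.41  1.   -1.04]
x [ 1.   -0.07  0.03] y [ 0.03  0.01 -1.  ] z [0.07 1.   0.01]
```

View pics/side14.png

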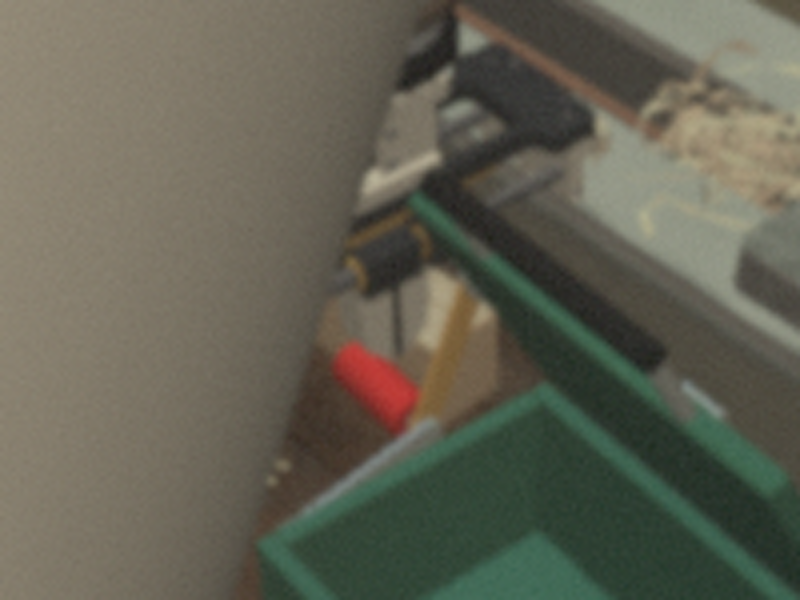

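move_arm(
  moves=[
    {"tx": -0.008, "ty": 0.018, "tz": 0, "wx": 0, "wy": 0, "wz": 0},
    {"tx": -0.006, "ty": 0.018, "tz": 0, "wx": 0, "wy": 0, "wz": 0},
  ],
)

```text
time: 15.12
tool_pos: [582.1, 436.2, 72.8]
orientation: [-1.554, 0.023, -0.105]
contact_force: [1.9, -2.9, 8.0]
opening: 0.5
```

Run:
```python
from h import *
st(); show("side","side15.png",(220,130,420,280),4); show("wrist","wrist15.png")
```

```text
t 15.12 p [582.07 436.16  72.84] F [ 1.91 -2.91  7.99] op 0.5
j [-0.38  0.78 -0.47  1.49  0.45  0.93 -1.08]
x [ 1.   -0.08  0.05] y [ 0.05  0.01 -1.  ] z [0.08 1.   0.02]
```

View pics/side15.png

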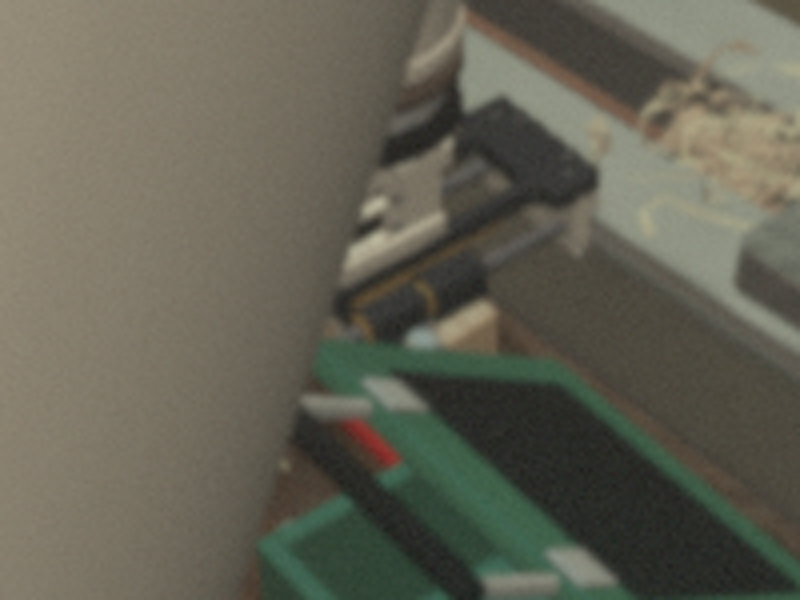

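View pics/wrist15.png

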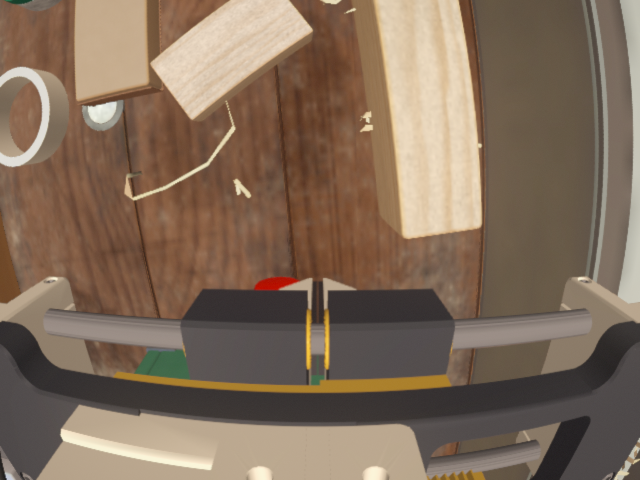

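move_arm(
  moves=[
    {"tx": 0, "ty": -0.03, "tz": 0.01, "wx": 0, "wy": 0, "wz": 0},
    {"tx": 0, "ty": -0.05, "tz": 0.02, "wx": 0, "wy": 0, "wz": 0},
    {"tx": 0, "ty": -0.05, "tz": 0.02, "wx": 0, "wy": 0, "wz": 0},
  ],
)

```text
time: 15.6
tool_pos: [573.4, 480.8, 195.8]
orientation: [-1.566, 0.036, -0.091]
contact_force: [1.4, 0.6, 1.0]
opening: 0.6
```

move_arm(
  moves=[
    {"tx": -0.03, "ty": -0.03, "tz": 0.03, "wx": 0, "wy": 0, "wz": 0},
    {"tx": -0.03, "ty": -0.03, "tz": 0.03, "wx": 0, "wy": 0, "wz": 0},
    {"tx": -0.03, "ty": -0.03, "tz": 0.03, "wx": 0, "wy": 0, "wz": 0},
    {"tx": 0, "ty": 0, "tz": 0, "wx": 0, "wy": 0, "wz": 0},
    {"tx": 0, "ty": 0, "tz": 0, "wx": 0, "wy": 0, "wz": 0},
  ],
)

```text
time: 16.23
tool_pos: [483.6, 585.0, 291.6]
orientation: [-1.557, 0.032, -0.09]
contact_force: [1.1, -0.9, 0.3]
opening: 0.6
```

move_arm(
  moves=[
    {"tx": 0, "ty": 0, "tz": 0, "wx": 0, "wy": 0, "wz": 0},
    {"tx": 0, "ty": 0, "tz": 0, "wx": 0, "wy": 0, "wz": 0},
    {"tx": 0, "ty": 0, "tz": 0, "wx": 0, "wy": 0, "wz": 0},
    {"tx": 0, "ty": 0, "tz": 0, "wx": 0, "wy": 0, "wz": 0},
  ],
)

```text
time: 16.73
tool_pos: [486.4, 581.3, 288.7]
orientation: [-1.562, 0.036, -0.093]
contact_force: [0.1, 0.6, 0.3]
opening: 0.4
```

Run:
```python
from h import *
st(); show("side","side16.png"); show("wrist","wrist16.png"); show("top","top16.png")
```

```text
t 16.73 p [486.35 581.35 288.68] F [0.05 0.6  0.34] op 0.4
j [-0.61  0.66 -0.54  1.18  0.36  1.36 -1.21]
x [ 1.   -0.08  0.04] y [ 0.04  0.01 -1.  ] z [0.08 1.   0.01]
```

View pics/side16.png

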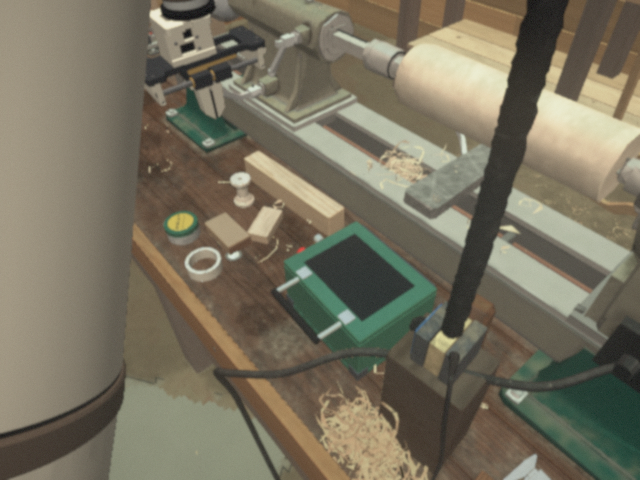

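View pics/wrist16.png

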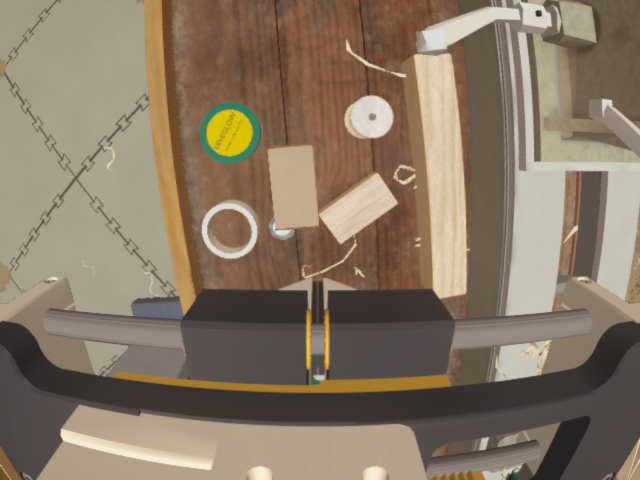

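View pics/top16.png

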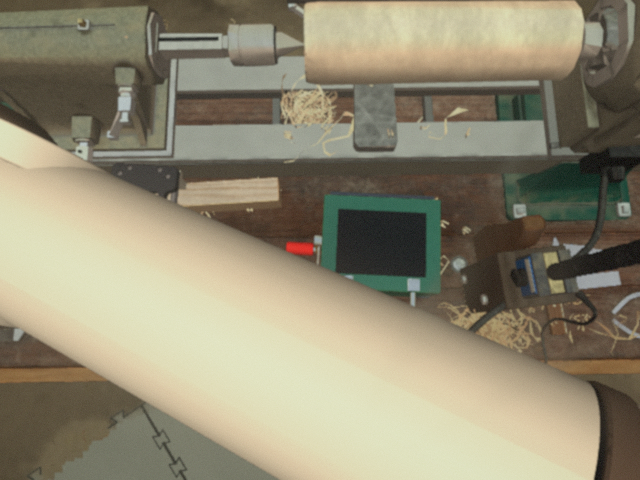

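move_arm(
  moves=[
    {"tx": 0, "ty": 0, "tz": 0, "wx": 0, "wy": 0, "wz": 0},
    {"tx": 0, "ty": 0, "tz": 0, "wx": 0, "wy": 0, "wz": 0},
    {"tx": 0, "ty": 0, "tz": 0, "wx": 0, "wy": 0, "wz": 0},
    {"tx": 0, "ty": 0, "tz": 0, "wx": 0, "wy": 0, "wz": 0},
    {"tx": 0, "ty": 0, "tz": 0, "wx": 0, "wy": 0, "wz": 0},
  ],
)

```text
time: 17.5
tool_pos: [485.7, 582.1, 289.2]
orientation: [-1.561, 0.035, -0.092]
contact_force: [0.8, -1.3, 0.2]
opening: 0.6
```

Run:
```python
from h import *
g=show("side","side17.png"); a=cv2.imread("pics/side0.png").astype(int); b=cv2.imread("pics/side17.png").astype(int)
c=np.s_[215:350,265:375]
for dx in (-2,-1,0,1,2): print(dx,np.abs(a[c]-np.roll(b,dx,0)[c]).mean())
t=robot.grab_frame("top")["frame"].astype(int); r=((t[...,0]>150)&(t[...,1]<70)&(t[...,2]<70)); ys,xs=np.nonzero(r); print(len(xs),xs.mean(),ys.mean()); st()
```

```text
-2 7.207182940516274
-1 4.3937149270482605
0 1.9990347923681258
1 4.378832772166105
2 7.220381593714927
292 299.2568493150685 247.8904109589041
t 17.6 p [485.75 582.08 289.22] F [-1.15 -0.05  0.6 ] op 0.7
j [-0.62  0.66 -0.54  1.18  0.36  1.36 -1.21]
x [ 1.   -0.08  0.04] y [ 0.04  0.01 -1.  ] z [0.08 1.   0.01]
```

The lid and sleeve are back at their starting positions to sub-pixel accuracy, and the arm is clear of everything.

```bash
python3 -c "
from bench import robot
print(robot.sign_off())"
```

```text
the job is handed in; nothing more can be done
None
```

The lid was raised, held by the stay alone, then lowered fully shut, and I handed the job in at about 17.6 s of the 48 s allowed.

- **Raising:** I gripped the black handle bar and followed the lid's arc to its limit, about 1.31 rad with 28 N of resistance at the stop. I then opened the fingers and pulled clear. With the robot off the lid, the sleeve measured x 0, y 143, z 135 mm in the chest's frame, which matches the stay being locked, and the lid stayed up.
- **Lowering:** I pressed the red sleeve down from above with closed fingers, at about 8 N in the readings taken. The stay broke, the lid sank shut by itself, and the arm moved away to the left.
- **Last checks:** The final side view lines up with the starting picture to under a pixel. The sleeve is back at its starting pixel (299, 248), and contact force is within noise.
- **What went less smoothly:** The first approach to the handle ran up against arm joint limits, so I made an extra sweep to change the arm's posture. While pressing, the hand drifted about 25 mm further back than planned, which did not affect the result.

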